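Slide the press die round the feed track and home against its stop

TASK

Slide the steel die that stands in front of the feed track into the track's mouth, push it by its stem round the corner and on until it is fully home, with the stop's spring pin pressed in flush, and leave it standing there, released. Keep it down on the plate all the way, feel for the rails and the stop and go gently (10 N or so is plenty; pressing it with over 18 N marks it); keep the fingers off the rails and the pin, and leave the other tools where they lie.

Things in the scene. Friction and masses are not known exactly. Their poses are not given: they have to be found in the camera images.
- track: Grey 330 x 335 mm plate, 6 mm thick, fixed to the bench; origin under the bend's centre. In its frame the nominal path of the die's centre: down -y at x = -80 mm from y = 140 to y = 0, a quarter circle of 80 mm radius round the origin to (0, -80), then +x at y = -80. Rails 14 mm high, 60 mm apart inside, begin at y = 60, flaring to a 92 mm wide mouth at y = 100.
- stem (a point): Centre of the die's stem, 45 mm above the die's underside. The die is a loose steel disc, 56 mm wide and 20 mm thick, with a round upright stem 22 mm thick rising 50 mm from its middle; about 0.55 kg. It starts on the plate (6 mm) in front of the mouth, at track x -100 to -55 mm, y 135 to 150 mm. The rails are clamped in slots: all of them sit up to 6 mm off nominal in track x and in y (not measured).
- pin (a joint): Spring pin, 8 mm thick, in the face of the steel stop block (15 mm high) that closes the exit leg. 0 = 10 mm out, 0.010 m = flush, die against the block; the spring gives about 0.6 N. The block is rigid and set anywhere such that the die's centre is home at track x = 54 to 101 mm (not measured).
- hammer: Hand hammer lying on the bench left of the track; leave it alone.
- brush: Flat brush with a wooden handle lying on the bench right of the track; leave it alone.
- oil_can: Dark steel can, 70 mm wide, 100 mm high, standing on the bench right of the track; leave it alone. Origin under its centre.
Mind the look-alikes: they are no part of the job. Leave any brown or green look-alike of the part that bears stem alone.

How it is judged:
By the outcome, as a careful person would: the job done as asked, in the order asked, and still so for the second after the job is handed in, with the robot touching nothing.
It also fails if it takes over 64 s, if anything falls off the work surface, if the arm or the gripper's body presses on something with over 40 N, if the wrist force passes 120 N, or if a joint passes its speed limit or range.

ROBOT

A 7-joint arm with a two-finger parallel gripper is mounted at the origin on the work surface. World frame = base frame: x ahead of the robot, y to its left, z up, the work surface at z = 0. Lengths are in m, angles in rad, forces in N, time in s.
With the tool pointing down it reaches from about 0.4 to 0.85 m from the base axis. Payload 10.4 kg.
Tool frame: the origin (TCP) lies on the front face of the gripper's body, between the roots of the fingers; the fingertips stand 73 mm ahead of it and the grasp point (between the pads) lies 54 mm ahead of it; x points along the fingers, y is the direction in which the jaws open and shut, and the axes are right-handed (so a half turn about x gives the same grasp; the last joint's range is limited). The gripper opens to 85 mm and grips with 20 to 120 N. Pads are 22 mm wide; open, the fingers measure 114 mm over their backs; the gripper's body (76 mm by 85 mm) begins 54 mm behind the grasp point. The pads swing forward as they close: fully open they stand 13 mm farther back than shut.
Start: joints at [1.252, 0.332, -0.065, 1.46, 0.022, 1.35, -0.088], TCP at [0.182, -0.598, 0.304] pointing down, gripper open.
Joint ranges: [-2.6, 2.6], [-0.5, 2.12], [-1.47, 1.34], [0.16, 2.42], [-1.27, 4.41], [0.06, 2.06], [-2.6, 2.6]. Speed limits (rad/s): [2.22, 2.22, 2.79, 2.79, 3.14, 3.14, 3.14].

INTERFACE

Orientations are given as a unit quaternion [x, y, z, w].
In Python, from workcell import manip gives the robot as it stands. The module is installed in compiled form; this text tells all that it offers.
- The arm moves only by the tool arm_command, never from a script. Its argument "moves" is a list that holds one entry, the list of rows, each a list of 5 numbers: the closure, from 0 (fully open) to 1 (shut), then the shift along the tool's x, y, z in units of 25 mm (1.0 is 25 mm), then the turn about the tool's x in degrees. A call has 1 to 12 rows; each row shifts and turns the commanded pose from where the row before left it, along the tool's axes as they then stand; what a row does not reach is not made up. A row lasts 1/12 s, in which the tool goes at most 41.7 mm and 7.16 degrees, less where a joint would pass 70% of its speed; a pose out of reach is approached as far as the arm can. A call is refused whole if a number of a shift passes 1 or a number of a turn 7.16, either way. A call with a gripper value outside its range is refused whole. The fingers move at their own pace and stop on an object; "force" is the grip in N (left out, the last holds). Time passes only in rows, so rows that do not move let the fingers close. It gives the time, the measured TCP pose, the force and the opening at its end, in the units of the state.
- manip.get_obs(): the state, without advancing time (a new reading comes with each control period).
- manip.camera(name): name is "scene" or "side" or "wrist"; returns the picture (420x560x3 uint8, red, green, blue); there is no depth.
- manip.camera_info(name): a dict with "vfov" (degrees; the focal length in pixels is half the picture's height over the tangent of half this angle, whatever the lens; pixels are square), "cx", "cy" (the principal point, pixels), "pose" (4x4, takes a point from camera to world coordinates). Camera axes: x right, y down, z forward; pixel columns grow to the right and rows downward; lengths in m; the calibration is good to about 2 mm. A picture is of the moment at which its call begins: read the wrist's pose just before it. camera_info takes no time and is no camera call; for the wrist camera it gives the pose at the moment of the call.
- manip.hand_in(): hands the job in, once; it reports no verdict.
Trained networks look in the newest picture that a camera, given by its name, has taken for a name from the list of things; names that differ only in an ending like _2 or _b are one class to them, and where a whole thing is asked for, a point or a joint stands for the part that bears it (a point fixed in the world has none). Each returns a list of dicts, best first, with "confidence" (0 to 1); they miss things now and then, are a little off and sometimes report something else, mostly with a low value. They report only what shows in the picture. A call takes as long as a camera call. They do not tell look-alikes from the thing itself.
- manip.regions_of(query, camera): "mask" (420x560 bool, what is visible of it) and "rect" ([left, top, right, bottom] in pixels, round what is visible of it).
- manip.pinpoint(query, camera): "pixel" ([row, column] in pixels: a listed point, or the origin of a listed thing).
The state is a dict: "clock": time; "joint_pos": joint angles; "joint_velocities": joint speeds; "tau": joint torques, N m; "position": TCP position; "ee_rot": TCP orientation; "ft_force": force on the tool from outside, world axes, zero at the start; "torque": the same for the moment, N m; "grip_width": opening from 0.0 (shut) to 1.0 (fully open).
Only numpy, scipy, OpenCV 4.12 (cv2) and the standard library are available. Lean on these libraries where they do the work, as an engineer would, in place of code of your own. Each camera call takes 0.05 s, during which the arm holds its last target.

## Working session

There is one attempt and no reset: what is moved stays moved. The work goes in short steps, Python scripts to look and compute and a tool call to move; the robot and the scene stay as the last step left them, time stands still between calls to the robot, and variables do not carry over. Pictures are saved under pics/ and viewed, and the job is handed in when it is done.

Besides the shell and the picture viewer there is one more tool, called after ">>>" as name(argument=value, ...) on one line, values as JSON. arm_command: Moves the arm, as the interface text tells. Its arguments: {"type":"object","properties":{"moves":{"type":"array","items":{"type":"array","items":{"type":"array","items":{"type":"number"}}}},"force":{"type":"number"}},"required":["moves"]}

```bash
mkdir -p pics; cat > h.py <<'E'
import numpy as np, cv2
from workcell import manip
from scipy.spatial.transform import Rotation as R
def save(im,n,s=1): cv2.imwrite('pics/'+n, cv2.resize(im[:,:,::-1],None,fx=s,fy=s))
def ray(ci,px,H=420):
    f=(H/2)/np.tan(np.radians(ci['vfov'])/2)
    r,c=px; d=np.array([(c-ci['cx'])/f,(r-ci['cy'])/f,1.]); P=np.array(ci['pose'])
    return P[:3,3],P[:3,:3]@d
def onz(ci,px,z):
    o,d=ray(ci,px); return o+d*(z-o[2])/d[2]
def proj(ci,p,H=420):
    f=(H/2)/np.tan(np.radians(ci['vfov'])/2); P=np.array(ci['pose'])
    q=P[:3,:3].T@(np.array(p)-P[:3,3]); return q[1]/q[2]*f+ci['cy'], q[0]/q[2]*f+ci['cx']
E
python3 - <<'E'
from h import *
o=manip.get_obs(); print(o)
for n in ['scene','side','wrist']:
    im=manip.camera(n); save(im,f'a_{n}.png',1.4); ci=manip.camera_info(n); print(n,ci)
    for q in ['stem','track','pin','oil_can']:
        for d in manip.pinpoint(q,n)[:4]: print(q,d['confidence'],np.round(d['pixel'],1), onz(ci,d['pixel'],{'stem':.051,'track':0,'pin':.014,'oil_can':0}[q]).round(4))
print(manip.get_obs()['clock'])
E
```

```text
{'clock': 0.0, 'joint_pos': array([ 1.25242738,  0.33291062, -0.06470432,  1.46094748,  0.02161067,
        1.34987011, -0.08844758]), 'joint_velocities': array([ 0.00087441, -0.00052548, -0.00123347,  0.00091214,  0.00055517,
       -0.00052291, -0.00068661]), 'tau': array([-4.42311557e-04, -6.25447726e+01,  4.90495178e-02, -3.91601658e+01,
        1.62451708e-02,  9.97396186e-03,  1.67748959e-05]), 'position': array([ 0.18209458, -0.59760804,  0.30308872]), 'ee_rot': array([-0.6992836 , -0.10471622,  0.69948513, -0.10371841]), 'ft_force': array([ 0.51544676, -0.08794825, -0.36875595]), 'torque': array([ 0.021673  ,  0.01021741, -0.0654707 ]), 'grip_width': 0.9996487863926914}
scene {'vfov': 46.40885242126848, 'cx': 281.36487875558026, 'cy': 213.09814860260246, 'pose': array([[-0.75832259,  0.48201594, -0.43887069,  1.11384669],
       [ 0.65186848,  0.5646218 , -0.50623088,  0.73689225],
       [ 0.0037846 , -0.66997228, -0.74237646,  1.08647352],
       [ 0.        ,  0.        ,  0.        ,  1.        ]])}
stem 0.87 [243.3 316.9] [0.5003 0.1763 0.051 ]
stem 0.83 [226.1 377.1] [0.3308 0.2408 0.051 ]
stem 0.79 [199.5 336.5] [0.3443 0.0948 0.051 ]
track 0.6 [236.6 265.9] [0.5643 0.036  0.    ]Traceback (most recent call last):
  File "<stdin>", line 6, in <module>
ValueError: it knows: brush, hammer, oil_can, stem, track
```

```bash
python3 - <<'E'
from h import *
for n in ['side','wrist']:
    im=manip.camera(n); save(im,f'a_{n}.png',1.4); ci=manip.camera_info(n); print(n,ci)
    for q in ['stem','track']:
        for d in manip.pinpoint(q,n)[:4]: print(q,d['confidence'],np.round(d['pixel'],1), onz(ci,d['pixel'],{'stem':.051,'track':0,'pin':.014,'oil_can':0}[q]).round(4))
print(manip.get_obs()['clock'])
E
```

```text
side {'vfov': 55.35510036502656, 'cx': 276.42930556865355, 'cy': 204.10283026913822, 'pose': array([[-0.7113362 , -0.42249257,  0.56169461, -0.03807445],
       [-0.7027375 ,  0.44194207, -0.55753673,  0.60789966],
       [-0.01268135, -0.79131993, -0.61127077,  0.6837086 ],
       [ 0.        ,  0.        ,  0.        ,  1.        ]])}
stem 0.77 [258.2 319.4] [0.3385 0.1038 0.051 ]
stem 0.73 [242.  244.2] [0.4966 0.1839 0.051 ]
stem 0.66 [298. 280.] [0.3242 0.2426 0.051 ]
stem 0.37 [215.6 269. ] [0.5238 0.077  0.051 ]
track 0.87 [215.4 270.9] [0.5659 0.03   0.    ]
wrist {'vfov': 61.55824465661726, 'cx': 280.06048242241565, 'cy': 202.70797572232695, 'pose': array([[ 2.91710603e-01, -9.12440335e-01, -2.86980067e-01,
         2.55608791e-01],
       [-9.56506605e-01, -2.78333844e-01, -8.73234602e-02,
        -5.75927201e-01],
       [-1.98817755e-04,  2.99971509e-01, -9.53948140e-01,
         3.72306793e-01],
       [ 0.00000000e+00,  0.00000000e+00,  0.00000000e+00,
         1.00000000e+00]])}
0.45
```

View pics/a_scene.png

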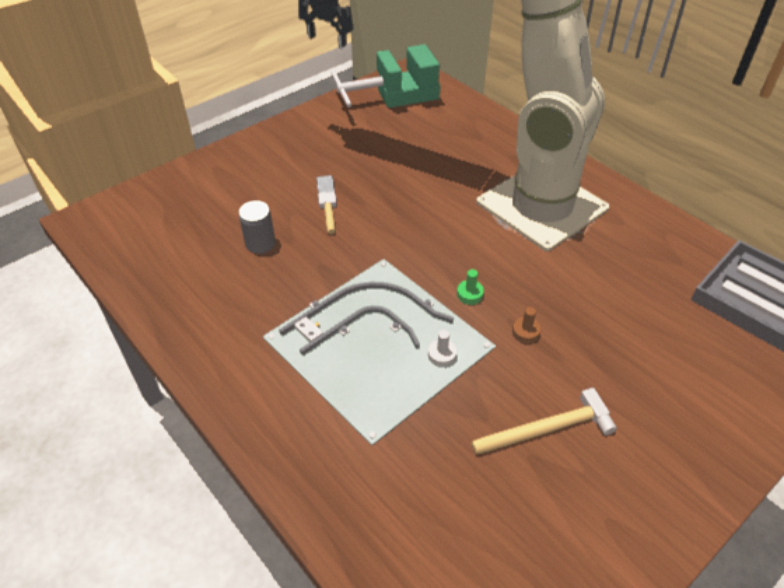

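View pics/a_side.png

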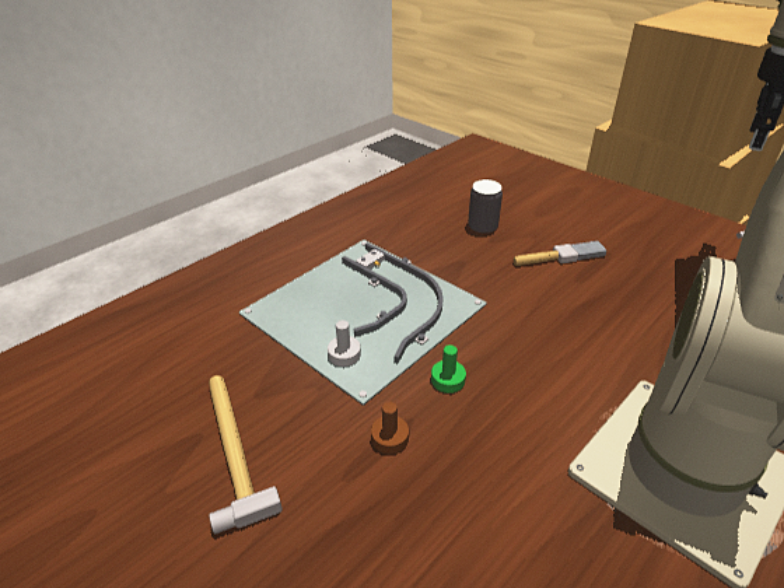

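View pics/a_wrist.png

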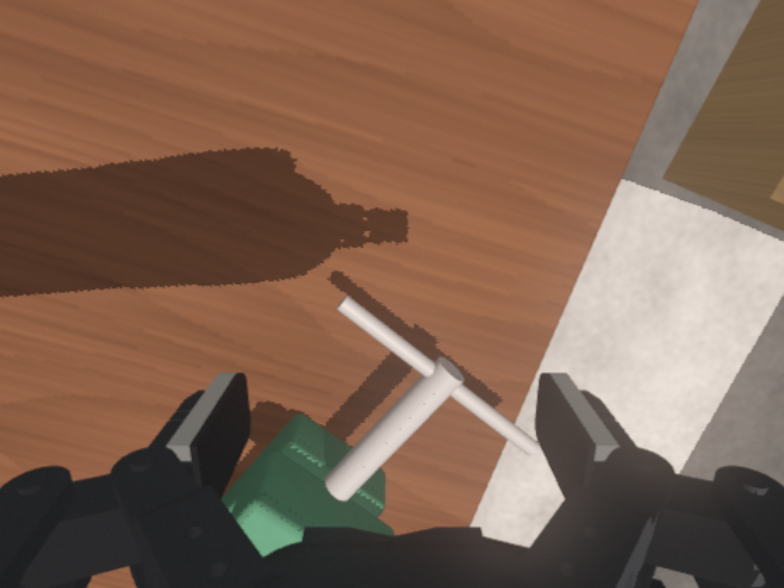

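```bash
python3 - <<'E'
from h import *
pts={'scene':[(384,261),(493.5,346),(373,442),(264.5,337)],'side':[(241,312),(364,239),(486.5,302),(362,402)]}
for n,P in pts.items():
    ci=manip.camera_info(n)
    for x,y in P: print(n,onz(ci,(y/1.4,x/1.4),.006).round(4))
q={'scene':[(451,320),(415,345),(283,330),(304,351)],'side':[(398,359),(350,332),(367,246),(345,260)]}
for n,P in q.items():
    ci=manip.camera_info(n)
    for x,y in P: print('rail end',n,onz(ci,(y/1.4,x/1.4),.020).round(4))
E
```

```text
scene [ 0.4188 -0.0994  0.006 ]
scene [0.4074 0.2266 0.006 ]
scene [0.7286 0.2378 0.006 ]
scene [ 0.7422 -0.0897  0.006 ]
side [0.7259 0.2362 0.006 ]
side [ 0.7408 -0.0957  0.006 ]
side [ 0.4125 -0.1049  0.006 ]
side [0.4043 0.2278 0.006 ]
rail end scene [0.4337 0.1303 0.02  ]
rail end scene [0.5326 0.1308 0.02  ]
rail end scene [ 0.7087 -0.0701  0.02  ]
rail end scene [7.078e-01 7.000e-04 2.000e-02]
rail end side [0.4192 0.1311 0.02  ]
rail end side [0.5255 0.1417 0.02  ]
rail end side [ 0.7002 -0.0667  0.02  ]
rail end side [6.955e-01 6.000e-04 2.000e-02]
```

```bash
cat >> h.py <<'E'
def st():
    o=manip.get_obs(); M=R.from_quat(o['ee_rot']).as_matrix()
    print('t',round(o['clock'],2),'p',o['position'].round(4),'ydir',np.degrees(np.arctan2(M[1,1],M[0,1])).round(2),'xz',M[2,0].round(4),'F',o['ft_force'].round(2),'T',o['torque'].round(2),'g',round(o['grip_width'],3),'q',o['joint_pos'].round(2)); return o,M
E
python3 - <<'E'
from h import *
o,M=st(); print(M.round(3))
for tgt in [(0.45,-0.25),(0.5,0.05)]:
    print(M.T@(np.array([*tgt,0.30])-o['position'])/0.025)
E
```

```text
t 0.45 p [ 0.1822 -0.5978  0.3039] ydir -73.05 xz -1.0 F [ 0.53  0.26 -1.04] T [ 0.05  0.03 -0.01] g 1.002 q [ 1.25  0.33 -0.06  1.46  0.02  1.35 -0.09]
[[-0.     0.292 -0.957]
 [ 0.    -0.957 -0.292]
 [-1.    -0.     0.   ]]
[  0.15516061 -10.18697007 -14.30250779]
[  0.15573481 -21.08278709 -19.7137157 ]
```

>>> arm_command(moves=[[[0,0,-0.9,-1,0],[0,0,-0.9,-1,0],[0,0,-0.9,-1,0],[0,0,-0.9,-1,0],[0,0,-0.9,-1,0],[0,0,-0.9,-1,0],[0,0,-0.9,-1,0],[0,0,-0.9,-1,0],[0,0,-0.9,-1,0],[0,0,-0.9,-1,0],[0,0,-0.9,-1,0],[0,0,-0.9,-1,0]]])

```text
clock: 1.45
position: [0.391, -0.2506, 0.3042]
ee_rot: [0.7, 0.104, -0.699, 0.104]
ft_force: [0.8, -1.1, -0.9]
grip_width: 1.0
```

>>> arm_command(moves=[[[0,0,-0.95,-0.7,0],[0,0,-0.95,-0.7,0],[0,0,-0.95,-0.7,0],[0,0,-0.95,-0.7,0],[0,0,-0.95,-0.7,0],[0,0,-0.95,-0.7,0],[0,0,-0.95,-0.7,0],[0,0,-0.95,-0.7,0],[0,0,-0.95,-0.7,0],[0,0,-0.95,-0.7,0],[0,0,-0.8,-0.7,0],[0,0,0,0,0]]])

```text
clock: 2.45
position: [0.5003, 0.0557, 0.3043]
ee_rot: [0.7, 0.107, -0.698, 0.106]
ft_force: [-0.3, 0.1, 0.1]
grip_width: 1.0
```

```bash
python3 - <<'E'
from h import *
o,M=st()
ci=manip.camera_info('wrist')
im=manip.camera('wrist'); save(im,'b_wrist.png',1.4); cv2.imwrite('b_raw.png',im[:,:,::-1]); 
import pickle; pickle.dump(ci,open('b_ci.pkl','wb'))
for q,z in [('stem',.051),('track',0)]:
    for d in manip.pinpoint(q,'wrist')[:4]: print(q,d['confidence'],np.round(d['pixel'],1), onz(ci,d['pixel'],z).round(4))
E
```

```text
t 2.45 p [0.5003 0.0557 0.3043] ydir -72.7 xz -1.0 F [-0.27  0.11  0.1 ] T [ 0.01  0.06 -0.02] g 1.0 q [ 0.49  0.12 -0.74  1.74  0.08  1.31 -1.53]
stem 0.97 [136.  151.8] [0.503  0.1779 0.051 ]
stem 0.89 [276.1  63.3] [0.3359 0.237  0.051 ]
stem 0.84 [301.7 200.4] [0.3485 0.0958 0.051 ]
track 0.78 [113.6 318.1] [0.5652 0.0351 0.    ]
```

View pics/b_wrist.png

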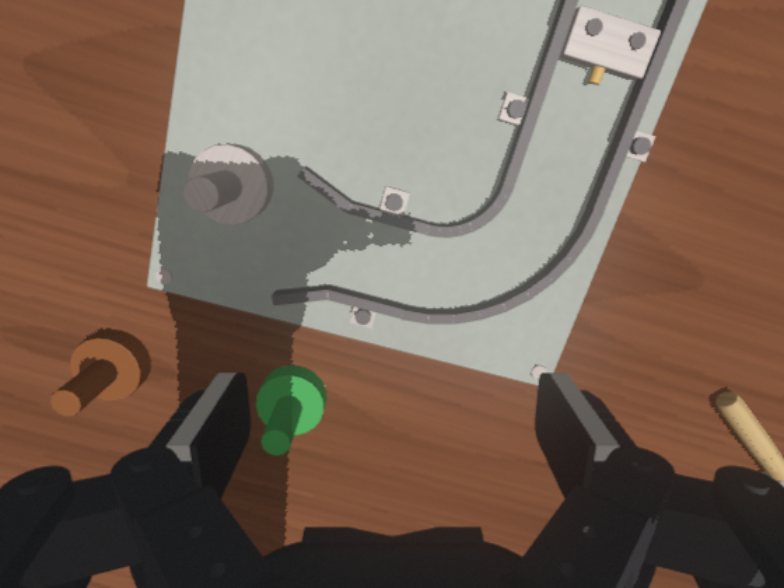

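```bash
python3 - <<'E'
from h import *
import pickle
ci=pickle.load(open('b_ci.pkl','rb')); im=cv2.imread('b_raw.png')
print('corners',onz(ci,(288/1.4,150/1.4),.006).round(4),onz(ci,(384/1.4,548/1.4),.006).round(4))
a=np.radians(2); Rz=np.array([[np.cos(a),-np.sin(a)],[np.sin(a),np.cos(a)]]); O=np.array([.565,.034])
def warp(z,s=2.0): # s px per mm, x -130..130, y 180..-130
    src=[];dst=[]
    for x in(-.12,.12):
        for y in(-.12,.12):
            w=Rz@[x,y]+O; r,c=proj(ci,[*w,z]); src.append([c,r]); dst.append([(x*1000+140)*s,(175-y*1000)*s])
    H=cv2.getPerspectiveTransform(np.float32(src),np.float32(dst))
    return cv2.warpPerspective(im,H,(int(270*s),int(290*s)))
w=warp(.020,2)
for m in range(-120,121,20):
    c=(140+m)*2; cv2.line(w,(c,0),(c,w.shape[0]),(0,0,255) if m==0 else (0,160,255),1)
for m in range(-100,161,20):
    c=(175-m)*2; cv2.line(w,(0,c),(w.shape[1],c),(0,0,255) if m==0 else (0,160,255),1)
cv2.imwrite('pics/rect.png',w)
E
```

```text
corners [0.4041 0.2239 0.006 ] [ 0.4192 -0.1053  0.006 ]
```

View pics/rect.png

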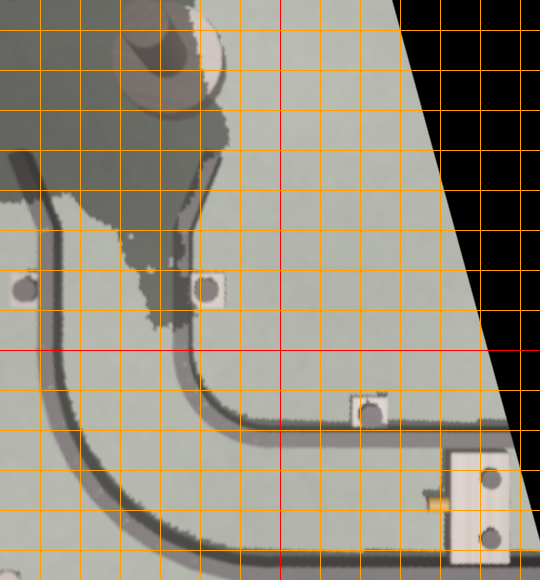

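>>> arm_command(moves=[[[0,0,-0.93,-0.29,0],[0,0,-0.93,-0.29,0],[0,0,-0.93,-0.29,0],[0,0,-0.93,-0.29,0],[0,0,-0.93,-0.29,0],[0,0,0,0,6.2],[0,0,0,0,6.2],[0,0,0,0,6.2],[0,0,0,0,6.2],[0,0,0,0,6.2],[0,0,0,0,6.2],[0,0,0,0,0]]])

```text
clock: 3.6
position: [0.5006, 0.1706, 0.304]
ee_rot: [0.696, -0.127, -0.695, -0.127]
ft_force: [-0.5, 0.7, 0.2]
grip_width: 1.001
```

```bash
python3 - <<'E'
from h import *
o,M=st(); print(M.round(3))
ci=manip.camera_info('wrist')
im=manip.camera('wrist'); save(im,'c_wrist.png',1.4)
for q,z in [('stem',.051),('track',0)]:
    for d in manip.pinpoint(q,'wrist')[:4]: print(q,d['confidence'],np.round(d['pixel'],1), onz(ci,d['pixel'],z).round(4))
E
```

```text
t 3.6 p [0.5006 0.1706 0.304 ] ydir -110.67 xz -1.0 F [-0.48  0.69  0.19] T [-0.05 -0.02 -0.01] g 1.001 q [ 0.25  0.19 -0.75  1.68  0.13  1.32 -2.45]
[[ 0.    -0.353 -0.936]
 [-0.001 -0.936  0.353]
 [-1.     0.001 -0.001]]
stem 0.89 [178.1 270. ] [0.5037 0.1787 0.051 ]
stem 0.63 [337.8 274.1] [0.3362 0.2387 0.051 ]
track 0.96 [ 57.6 388.7] [0.5648 0.0317 0.    ]
```

View pics/c_wrist.png

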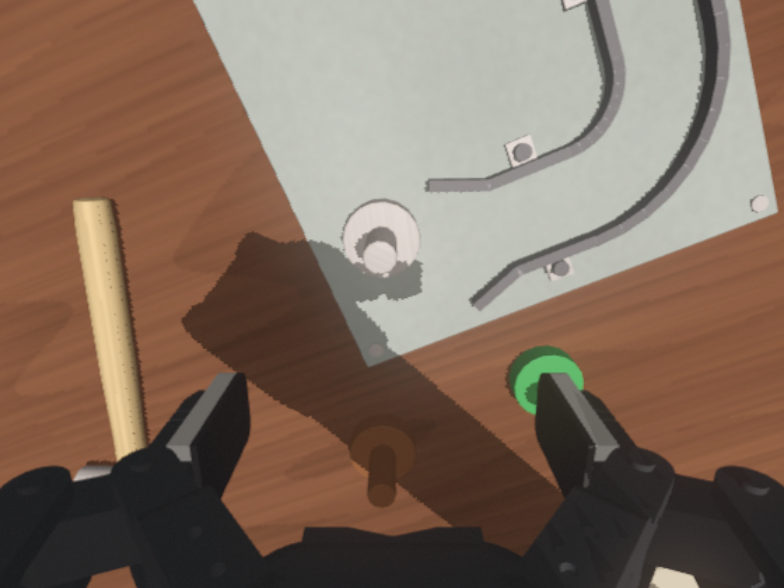

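>>> arm_command(moves=[[[0,0.8,-0.31,0,0],[0,1,0,0,0],[0,1,0,0,0],[0,1,0,0,0],[0,1,0,0,0],[0,1,0,0,0],[0,0.8,0,0,0],[0,0.6,0,0,0],[0,0.4,0,0,0],[0,0.3,0,0,0],[0,0.1,0,0,0],[0,0,0,0,0]]])

```text
clock: 4.75
position: [0.5031, 0.1793, 0.1039]
ee_rot: [0.696, -0.124, -0.696, -0.124]
ft_force: [-0.5, -0.3, -0.0]
grip_width: 1.0
```

>>> arm_command(moves=[[[0.5,0,0,0,0],[0.5,0,0,0,0],[0.5,0,0,0,0],[0.5,0,0,0,0],[0.5,0,0,0,0],[0.5,0,0,0,0]]], force=20)

```text
clock: 5.25
position: [0.5031, 0.1793, 0.1041]
ee_rot: [0.696, -0.124, -0.696, -0.124]
ft_force: [0.1, -0.2, -0.1]
grip_width: 0.504
```

```bash
python3 - <<'E'
from h import *
o,M=st()
im=manip.camera('wrist'); save(im,'d_wrist.png',1.4)
im=manip.camera('side'); save(im[100:320,130:400],'d_side.png',2.9)
E
```

```text
t 5.25 p [0.5031 0.1793 0.1041] ydir -110.26 xz -1.0 F [ 0.09 -0.22 -0.11] T [-0.04  0.04 -0.04] g 0.504 q [ 0.1   0.41 -0.62  1.88  0.29  0.94 -2.58]
```

View pics/d_wrist.png

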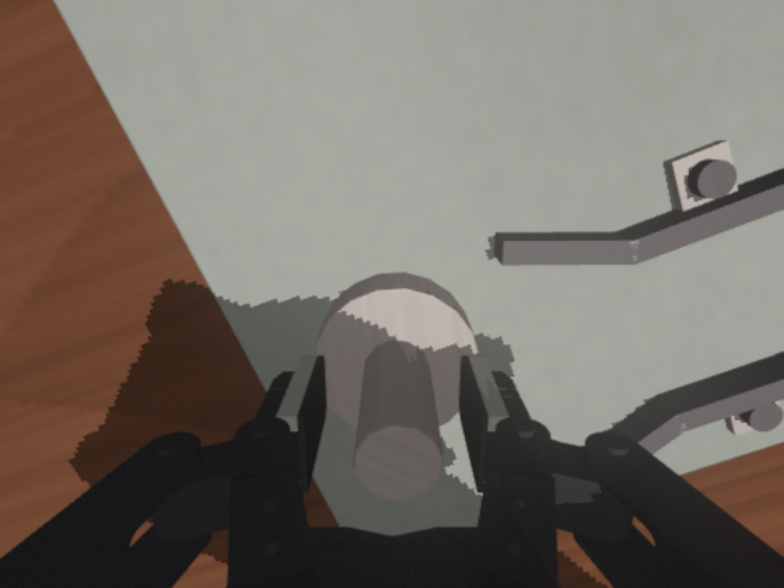

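View pics/d_side.png

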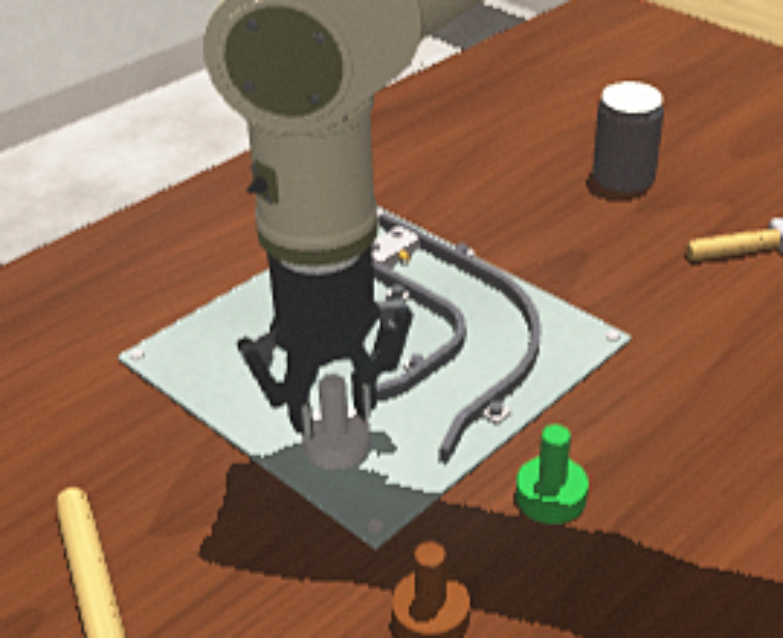

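```bash
cat >> h.py <<'E'
O=np.array([.565,.034]); a=np.radians(2); Rz=np.array([[np.cos(a),-np.sin(a)],[np.sin(a),np.cos(a)]])
def w2t(p): return Rz.T@(np.array(p)[:2]-O)*1000
def t2w(p): return Rz@(np.array(p)/1000)+O
E
python3 - <<'E'
from h import *
o,M=st(); ci=manip.camera_info('wrist')
print('axis at .076', np.array(proj(ci,[*o['position'][:2],.076]))*1.4)
p=onz(ci,(463/1.4,398/1.4),.076); print('stem top',p.round(4),'tool off mm',(M.T@(p-o['position'])*1000).round(1)); print('track',w2t(p),'tcp',w2t(o['position']))
# disc top ellipse approx: left 317 right 478
E
```

```text
t 5.35 p [0.5031 0.1793 0.104 ] ydir -110.25 xz -1.0 F [0.16 0.52 0.24] T [0.02 0.05 0.02] g 0.501 q [ 0.1   0.41 -0.62  1.88  0.29  0.94 -2.58]
axis at .076 [474.19482541 390.20811563]
stem top [0.5053 0.1765 0.076 ] tool off mm [28.   1.8 -3.1]
track [-54.65128389 144.54458345] tcp [-56.82718654 147.38593723]
```

>>> arm_command(moves=[[[0.62,0,0,-0.12,0],[0.62,0,0,0,0],[0.62,0,0,0,0],[0.62,0,0.2,0.02,0],[0.62,0,0.2,0.02,0],[0.62,0,0.2,0.02,0],[0.62,0,0.2,0.02,0],[0.62,0,0.2,0.02,0],[0.62,0,0.2,0.02,0]]])

```text
clock: 6.1
position: [0.4925, 0.1507, 0.104]
ee_rot: [0.696, -0.124, -0.696, -0.124]
ft_force: [1.6, 2.1, -0.9]
grip_width: 0.382
```

```bash
python3 - <<'E'
from h import *
o,M=st(); print('tcp',w2t(o['position']), 'Ftool',(M.T@o['ft_force']).round(2))
ci=manip.camera_info('wrist')
im=manip.camera('wrist'); save(im,'e_wrist.png',1.4)
E
```

```text
t 6.1 p [0.4925 0.1507 0.104 ] ydir -110.26 xz -1.0 F [ 1.57  2.08 -0.9 ] T [ 0.52 -0.22  0.05] g 0.382 q [ 0.16  0.38 -0.62  1.93  0.27  0.92 -2.52]
tcp [-68.43250413 119.1748784 ] Ftool [ 0.9  -2.49 -0.75]
```

View pics/e_wrist.png

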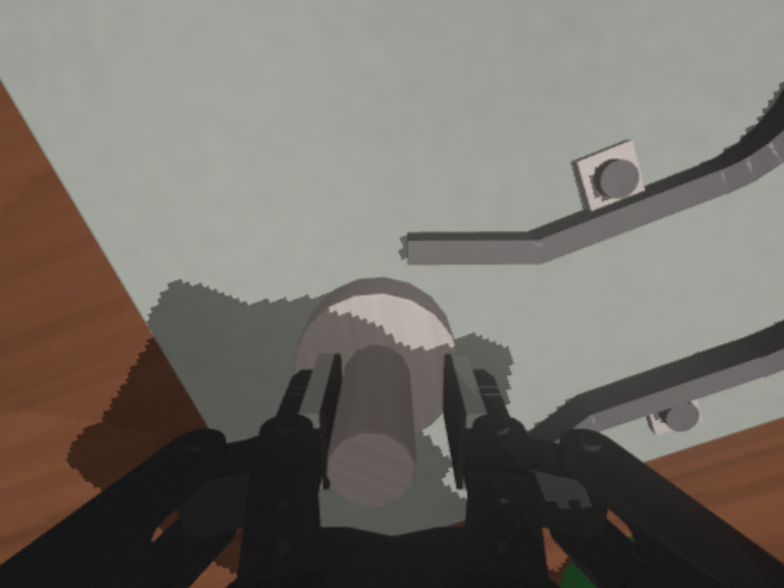

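>>> arm_command(moves=[[[0.62,0,0.2,0.02,0],[0.62,0,0.2,0.02,0],[0.62,0,0.2,0.02,0],[0.62,0,0.2,0.02,0],[0.62,0,0.2,0.02,0],[0.62,0,0.2,0.02,0],[0.62,0,0.2,0.02,0]]])

```text
clock: 6.73
position: [0.477, 0.1191, 0.1039]
ee_rot: [0.696, -0.124, -0.696, -0.124]
ft_force: [1.3, 3.6, 1.3]
grip_width: 0.382
```

```bash
cat >> h.py <<'E'
def look(n):
    o,M=st(); print('tcp track',w2t(o['position']).round(1), 'Ftool',(M.T@o['ft_force']).round(2))
    ci=manip.camera_info('wrist'); im=manip.camera('wrist'); save(im,n,1.4)
    for d in manip.pinpoint('stem','wrist')[:2]:
        p=onz(ci,d['pixel'],.051); print('stem',round(d['confidence'],2),np.round(d['pixel'],1),w2t(p).round(1),'tool',(M.T@(p-o['position'])*1000).round(1))
E
python3 -c "
from h import *
look('f_wrist.png')"
```

```text
t 6.73 p [0.477  0.1191 0.1039] ydir -110.25 xz -1.0 F [1.27 3.6  1.3 ] T [ 0.67 -0.28 -0.01] g 0.382 q [ 0.22  0.33 -0.62  1.98  0.24  0.9  -2.45]
tcp track [-84.9  88.1] Ftool [-1.3  -3.81  0.06]
stem 0.96 [294.3 264.4] [-81.9  93.1] tool [52.9 -5.8 -1. ]
```

View pics/f_wrist.png

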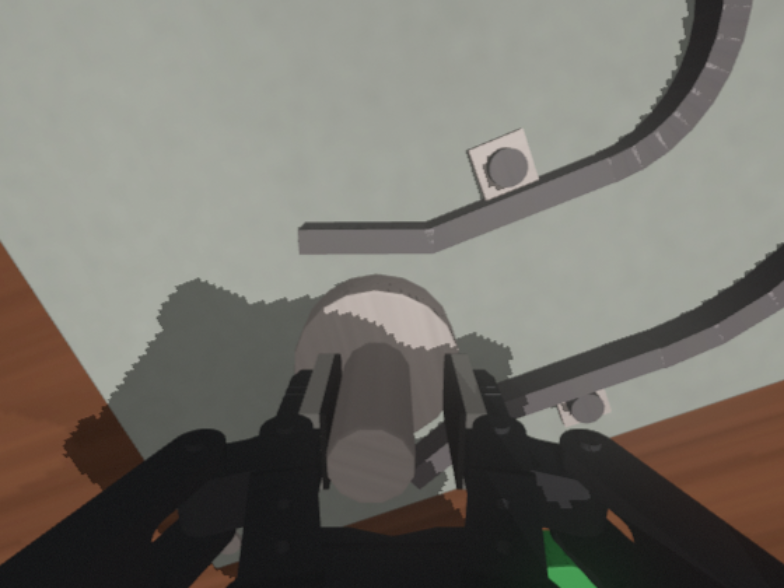

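>>> arm_command(moves=[[[0.62,0,-0.08,0,-5.6],[0.62,0,0,0,-5.6],[0.62,0,0,0,-5.6],[0.62,0,0,0,-5.5],[0.62,0,0,0,0]]])

```text
clock: 7.25
position: [0.4776, 0.1208, 0.1035]
ee_rot: [-0.707, -0.014, 0.707, -0.014]
ft_force: [0.2, -0.8, -0.7]
grip_width: 0.379
```

```bash
cat >> h.py <<'E'
def rect(n,zs=.020,c=None,half=100,s=3):
    o=manip.get_obs(); ci=manip.camera_info('wrist'); im=manip.camera('wrist')[:,:,::-1]
    if c is None: c=w2t(o['position'])
    src=[];dst=[]
    for x in(-50,50):
        for y in(-50,50):
            r,cc=proj(ci,[*t2w([c[0]+x,c[1]+y]),zs]); src.append([cc,r]); dst.append([(x+half)*s,(half-y)*s])
    w=cv2.warpPerspective(im,cv2.getPerspectiveTransform(np.float32(src),np.float32(dst)),(2*half*s,2*half*s))
    for m in range(-200,201,20):
        u=int((m-c[0]+half)*s); cv2.line(w,(u,0),(u,w.shape[0]),(0,160,255),1); cv2.putText(w,str(m),(u,10),0,.35,(0,0,255))
        u=int((half-m+c[1])*s); cv2.line(w,(0,u),(w.shape[1],u),(0,160,255),1); cv2.putText(w,str(m),(0,u),0,.35,(0,0,255))
    cv2.imwrite('pics/'+n,w); print('c',c)
E
python3 -c "
from h import *
look('g_wrist.png'); rect('g_rect.png',c=np.array([-60.,60.]))"
```

```text
t 7.25 p [0.4776 0.1208 0.1035] ydir -87.72 xz -1.0 F [ 0.21 -0.79 -0.72] T [-0.02 -0.   -0.05] g 0.379 q [ 0.27  0.35 -0.69  1.98  0.28  0.91 -2.09]
tcp track [-84.3  89.8] Ftool [ 0.72  0.79 -0.18]
stem 0.92 [291.3 273.8] [-82.   91.8] tool [52.5 -2.  -2.4]
c [-60.  60.]
```

View pics/g_rect.png

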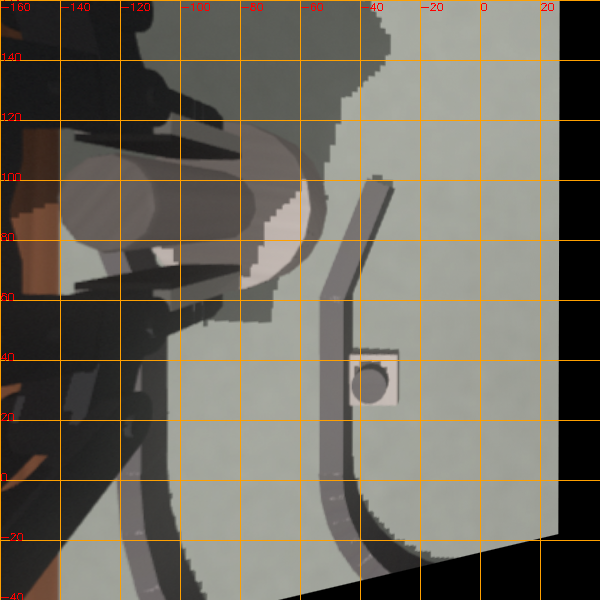

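>>> arm_command(moves=[[[0.62,0,0.2,-0.04,0],[0.62,0,0.2,0,0],[0.62,0,0.2,0,0],[0.62,0,0.2,0,0],[0.62,0,0.2,0,0],[0.62,0,0.2,0,0],[0.62,0,0.2,0,0]]])

```text
clock: 7.98
position: [0.4802, 0.086, 0.1039]
ee_rot: [0.707, 0.013, -0.707, 0.013]
ft_force: [0.6, 3.0, 0.5]
grip_width: 0.38
```

```bash
python3 -c "
from h import *
look('h_wrist.png')"
```

```text
t 7.98 p [0.4802 0.086  0.1039] ydir -87.97 xz -1.0 F [0.58 2.97 0.53] T [0.65 0.01 0.01] g 0.38 q [ 0.33  0.33 -0.67  1.99  0.26  0.9  -2.01]
tcp track [-82.9  54.9] Ftool [-0.53 -2.94 -0.68]
stem 0.66 [296.7 266.5] [-83.2  59.8] tool [52.9 -4.9  0.3]
```

View pics/h_wrist.png

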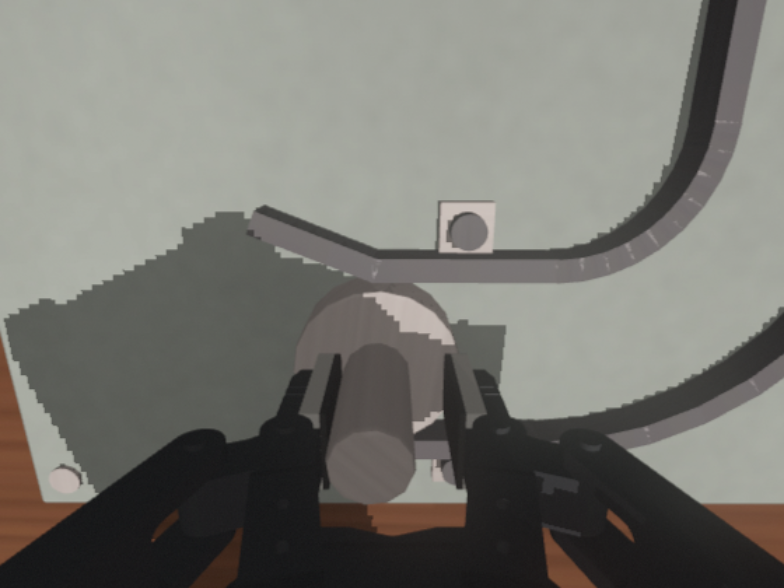

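>>> arm_command(moves=[[[0.62,0,0.2,0,0],[0.62,0,0.2,0,0],[0.62,0,0.2,0,0],[0.62,0,0.2,0,0],[0.62,0,0.2,0,0]]])

```text
clock: 8.5
position: [0.4811, 0.061, 0.1039]
ee_rot: [0.707, 0.013, -0.707, 0.013]
ft_force: [-0.5, 2.9, 0.9]
grip_width: 0.379
```

```bash
python3 -c "
from h import *
look('i_wrist.png')"
```

```text
t 8.5 p [0.4811 0.061  0.1039] ydir -87.95 xz -1.0 F [-0.55  2.93  0.94] T [ 0.62 -0.01 -0.07] g 0.379 q [ 0.38  0.32 -0.66  2.    0.25  0.9  -1.96]
tcp track [-82.9  29.9] Ftool [-0.94 -2.94  0.44]
stem 0.67 [292.2 264.4] [-81.2  35.6] tool [52.9 -5.7 -1.7]
```

>>> arm_command(moves=[[[0.62,0,0.2,0,0],[0.62,0,0.2,0,0],[0.62,0,0.2,0,0],[0.62,0,0.2,0,0],[0.62,0,0.2,0,0],[0.62,0,0.2,0,0]]])

```text
clock: 9.1
position: [0.4822, 0.031, 0.1039]
ee_rot: [-0.707, -0.013, 0.707, -0.013]
ft_force: [-0.1, 3.5, 0.6]
grip_width: 0.379
```

```bash
python3 -c "
from h import *
look('j_wrist.png')"
```

```text
t 9.1 p [0.4822 0.031  0.1039] ydir -87.96 xz -1.0 F [-0.07  3.53  0.64] T [0.66 0.03 0.01] g 0.379 q [ 0.43  0.32 -0.65  2.    0.24  0.9  -1.89]
tcp track [-82.9  -0.2] Ftool [-0.64 -3.53 -0.06]
stem 0.96 [295.5 264.4] [-82.7   5.5] tool [52.9 -5.7 -0.2]
```

View pics/j_wrist.png

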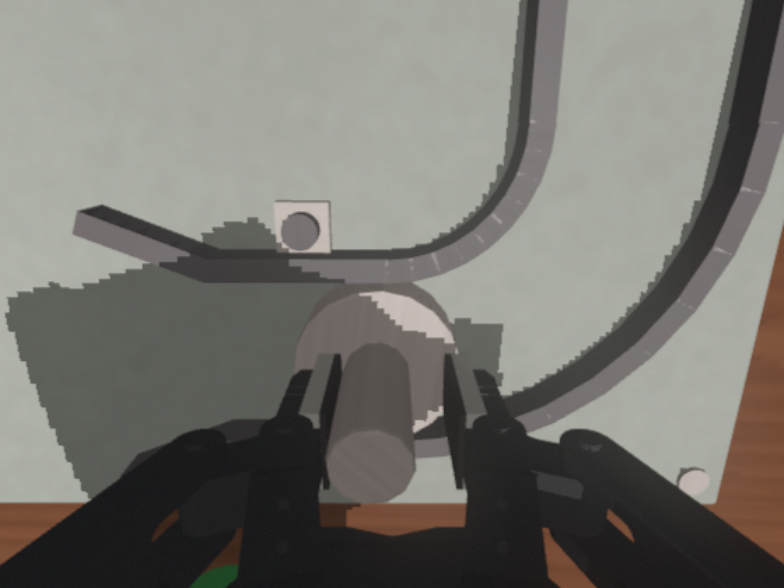

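>>> arm_command(moves=[[[0.62,0,0.14,0,0],[0.62,0,0.2,-0.02,-3.6],[0.62,0,0.2,-0.02,-3.6],[0.62,0,0.2,-0.02,-3.6],[0.62,0,0.2,-0.02,-3.6]]])

```text
clock: 9.62
position: [0.4867, 0.0085, 0.1039]
ee_rot: [-0.7, -0.102, 0.7, -0.102]
ft_force: [-1.1, 2.5, 1.1]
grip_width: 0.381
```

```bash
cat >> h.py <<'E'
def arc(C=(-3.5,1.5)):
    o,M=st(); p=w2t(o['position'])-C; yd=np.degrees(np.arctan2(M[1,1],M[0,1]))-2
    phi=np.degrees(np.arctan2(-p[1],-p[0])); print('TCP phi',phi.round(1),'r',np.hypot(*p).round(1),'heading phi',(yd+90).round(1))
E
python3 -c "
from h import *
look('k_wrist.png');arc()"
```

```text
t 9.62 p [0.4867 0.0085 0.1039] ydir -73.34 xz -1.0 F [-1.09  2.54  1.06] T [0.69 0.17 0.02] g 0.381 q [ 0.5   0.33 -0.68  1.99  0.26  0.9  -1.6 ]
tcp track [-79.2 -22.7] Ftool [-1.06 -2.74  0.32]
stem 0.7 [299.  265.4] [-81.9 -17.9] tool [52.9 -5.3  1.4]
t 9.72 p [0.4868 0.0077 0.1038] ydir -73.54 xz -1.0 F [ 0.6  -0.24  0.02] T [-0.03  0.03 -0.  ] g 0.378 q [ 0.5   0.33 -0.68  1.99  0.26  0.9  -1.6 ]
TCP phi 18.4 r 79.6 heading phi 14.5
```

View pics/k_wrist.png

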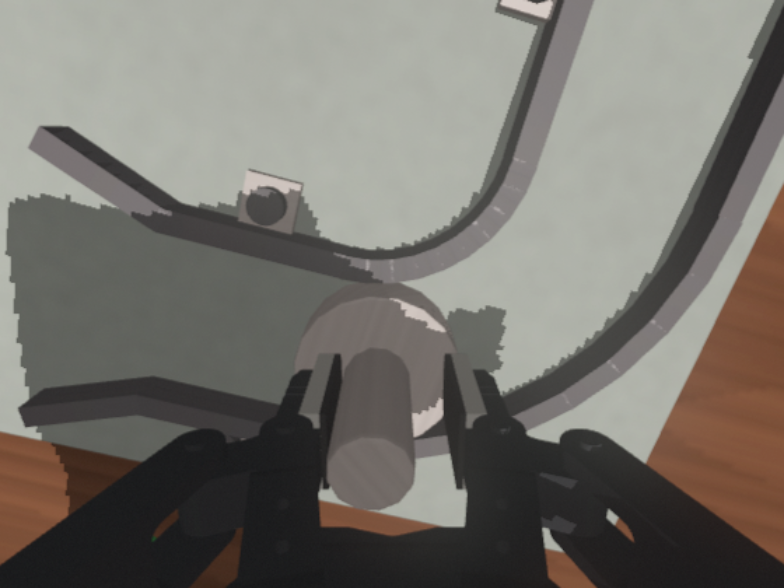

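>>> arm_command(moves=[[[0.62,0,0.2,-0.02,-3.6],[0.62,0,0.2,-0.02,-3.6],[0.62,0,0.2,-0.02,-3.6],[0.62,0,0.2,-0.02,-3.6],[0.62,0,0.2,-0.02,-3.6],[0.62,0,0.2,-0.02,-3.6]]])

```text
clock: 10.22
position: [0.5022, -0.0167, 0.1039]
ee_rot: [-0.668, -0.231, 0.668, -0.231]
ft_force: [-1.0, 3.3, 0.5]
grip_width: 0.378
```

```bash
python3 -c "
from h import *
look('l_wrist.png');arc()"
```

```text
t 10.22 p [ 0.5022 -0.0167  0.1039] ydir -51.89 xz -1.0 F [-1.03  3.27  0.5 ] T [ 0.58  0.08 -0.04] g 0.378 q [ 0.58  0.38 -0.73  1.95  0.31  0.92 -1.2 ]
tcp track [-64.5 -48.4] Ftool [-0.5  -3.21 -1.21]
stem 0.61 [300.8 265.5] [-69.6 -45.5] tool [52.9 -5.4  2.4]
t 10.32 p [ 0.5025 -0.0175  0.1038] ydir -52.03 xz -1.0 F [-0.32  0.26 -0.02] T [ 0.03 -0.06  0.  ] g 0.378 q [ 0.58  0.38 -0.72  1.95  0.31  0.92 -1.21]
TCP phi 39.9 r 79.2 heading phi 36.0
```

View pics/l_wrist.png

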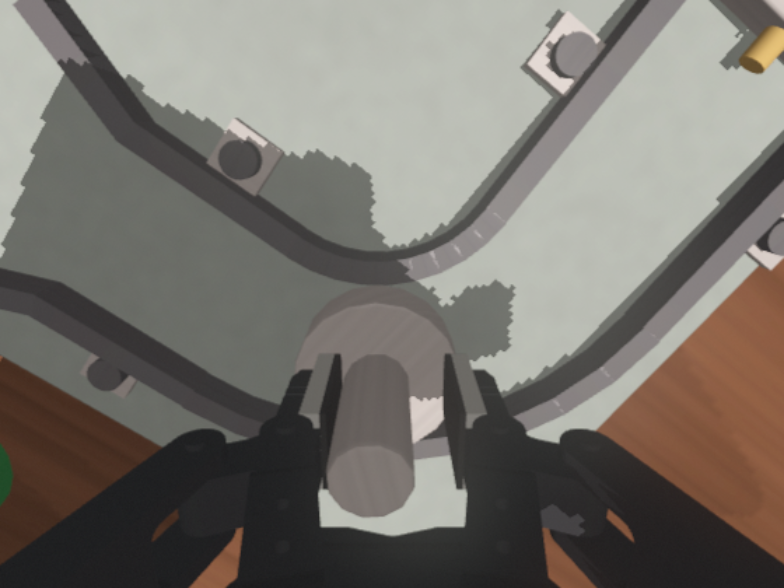

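>>> arm_command(moves=[[[0.62,0,0.2,0,-3.6],[0.62,0,0.2,0,-3.6],[0.62,0,0.2,0,-3.6],[0.62,0,0.2,-0.01,-3.6],[0.62,0,0.2,-0.02,-3.6],[0.62,0,0.2,-0.02,-3.6],[0.62,0,0.2,-0.02,-3.6]]])

```text
clock: 10.9
position: [0.5289, -0.0381, 0.1036]
ee_rot: [-0.602, -0.371, 0.603, -0.37]
ft_force: [-2.1, 2.2, -0.4]
grip_width: 0.377
```

```bash
python3 -c "
from h import *
look('m_wrist.png');arc()"
```

```text
t 10.9 p [ 0.5289 -0.0381  0.1036] ydir -26.78 xz -1.0 F [-2.14  2.2  -0.38] T [ 0.48  0.34 -0.03] g 0.377 q [ 0.65  0.45 -0.78  1.88  0.38  0.96 -0.77]
tcp track [-38.6 -70.8] Ftool [ 0.39 -2.9  -1.  ]
stem 0.7 [300.7 268.3] [-43.6 -70.7] tool [52.6 -4.3  2.3]
t 11.0 p [ 0.5294 -0.0387  0.1036] ydir -26.89 xz -1.0 F [-0.38  0.61 -0.33] T [-0.01 -0.04 -0.04] g 0.378 q [ 0.65  0.45 -0.78  1.88  0.39  0.96 -0.77]
TCP phi 64.6 r 80.7 heading phi 61.1
```

View pics/m_wrist.png

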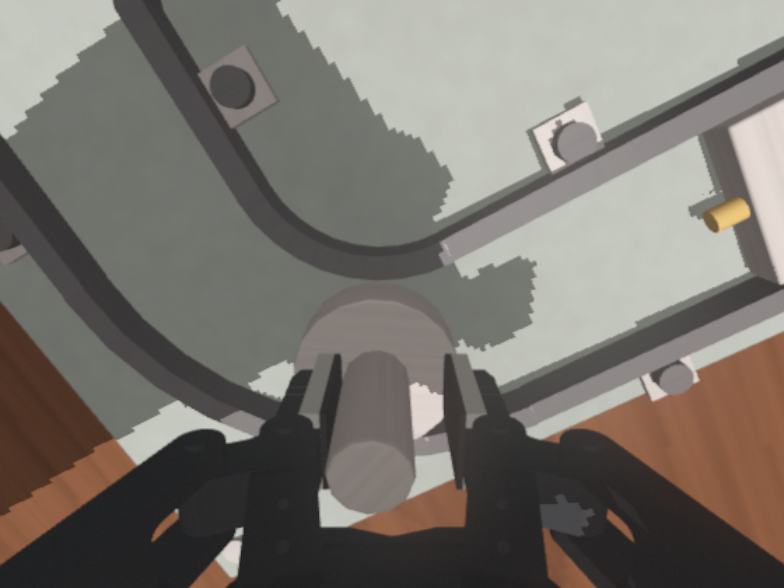

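>>> arm_command(moves=[[[0.62,0,0.2,-0.01,-3.6],[0.62,0,0.2,-0.01,-3.6],[0.62,0,0.2,-0.01,-3.6],[0.62,0,0.2,-0.01,-3.6],[0.62,0,0.2,-0.01,-3.6],[0.62,0,0.2,-0.01,-3.6],[0.62,0,0.2,-0.01,-3.6],[0.62,0,0.2,-0.01,-3.6]]])

```text
clock: 11.67
position: [0.5675, -0.046, 0.1035]
ee_rot: [0.491, 0.509, -0.492, 0.508]
ft_force: [-3.0, 1.7, -0.5]
grip_width: 0.38
```

```bash
python3 -c "
from h import *
look('n_wrist.png');arc();rect('n_rect.png',c=np.array([40.,-60.]))"
```

```text
t 11.67 p [ 0.5675 -0.046   0.1035] ydir 1.95 xz -1.0 F [-2.97  1.67 -0.45] T [ 0.27  0.66 -0.01] g 0.38 q [ 0.68  0.56 -0.84  1.78  0.49  1.03 -0.31]
tcp track [ -0.3 -80.1] Ftool [ 0.46 -2.92 -1.77]
stem 0.57 [295.8 264.7] [ -6.4 -80.2] tool [52.5 -6.   0.1]
t 11.77 p [ 0.5682 -0.0462  0.1036] ydir 1.89 xz -1.0 F [-0.19  0.05 -0.49] T [ 0.01  0.01 -0.01] g 0.378 q [ 0.68  0.56 -0.84  1.77  0.49  1.03 -0.32]
TCP phi 92.7 r 81.9 heading phi 89.9
c [ 40. -60.]
```

View pics/n_wrist.png

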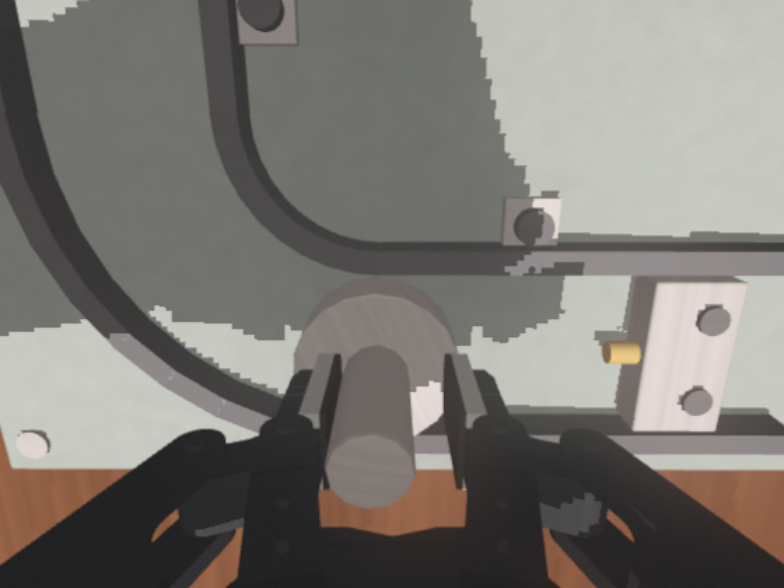

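View pics/n_rect.png

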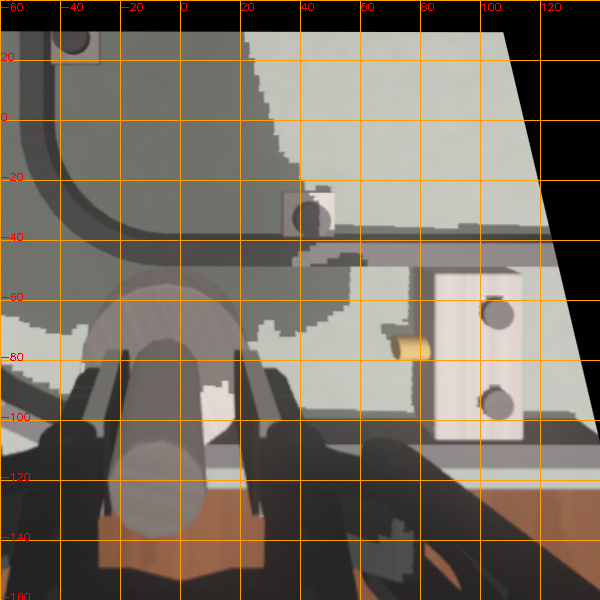

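>>> arm_command(moves=[[[0.62,0,0.2,0,0],[0.62,0,0.2,0,0],[0.62,0,0.2,0,0],[0.62,0,0.2,0,0],[0.62,0,0.2,0,0],[0.62,0,0.2,0,0],[0.62,0,0.2,0,0],[0.62,0,0.2,0,0]]])

```text
clock: 12.48
position: [0.6089, -0.0448, 0.1039]
ee_rot: [0.491, 0.509, -0.491, 0.509]
ft_force: [-3.1, 1.1, 0.2]
grip_width: 0.384
```

```bash
python3 -c "
from h import *
look('o_wrist.png')"
```

```text
t 12.48 p [ 0.6089 -0.0448  0.1039] ydir 2.05 xz -1.0 F [-3.13  1.06  0.15] T [ 0.32  0.55 -0.06] g 0.384 q [ 0.62  0.63 -0.82  1.67  0.51  1.07 -0.32]
tcp track [ 41.1 -80.3] Ftool [-0.15 -3.09 -1.17]
stem 0.58 [296.7 263.9] [ 34.8 -81.1] tool [52.9 -6.3  0.8]
```

View pics/o_wrist.png

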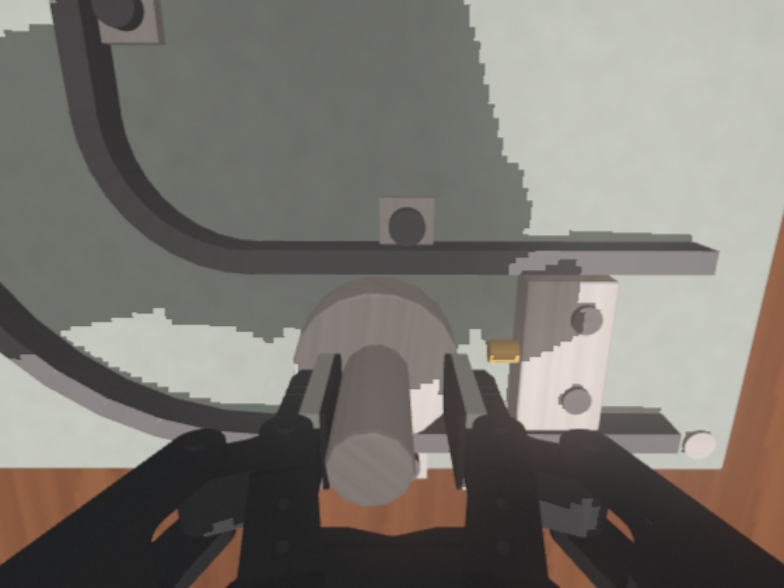

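>>> arm_command(moves=[[[0.62,0,0.2,0,0],[0.62,0,0.2,0,0],[0.62,0,0.12,0,0],[0.62,0,0.08,0,0],[0.62,0,0,0,0]]])

```text
clock: 13.0
position: [0.6236, -0.0443, 0.104]
ee_rot: [0.491, 0.509, -0.491, 0.509]
ft_force: [-4.6, 0.7, 2.3]
grip_width: 0.381
```

```bash
python3 -c "
from h import *
look('p_wrist.png'); rect('p_rect.png',c=np.array([60.,-60.]),half=60,s=5)"
```

```text
t 13.0 p [ 0.6236 -0.0443  0.104 ] ydir 2.05 xz -1.0 F [-4.57  0.71  2.27] T [0.25 0.95 0.04] g 0.381 q [ 0.6   0.66 -0.81  1.62  0.52  1.09 -0.32]
tcp track [ 55.8 -80.3] Ftool [-2.27 -4.54 -0.87]
stem 0.86 [299.3 264.8] [ 49.8 -82.3] tool [53. -6.  2.]
c [ 60. -60.]
```

View pics/p_wrist.png

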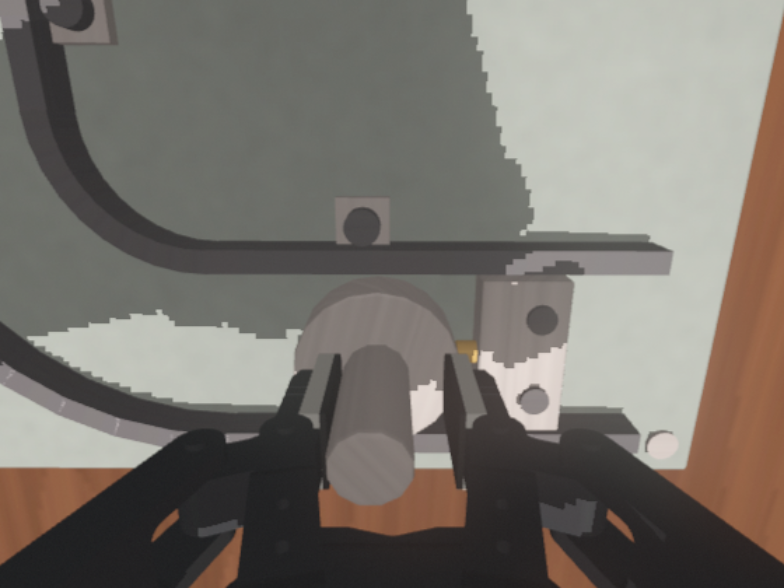

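>>> arm_command(moves=[[[0.62,0,0.06,0,0],[0.62,0,0.06,0,0],[0.62,0,0,0,0]]])

```text
clock: 13.4
position: [0.6263, -0.0442, 0.104]
ee_rot: [0.491, 0.509, -0.491, 0.509]
ft_force: [-4.2, 0.7, 2.3]
grip_width: 0.382
```

```bash
python3 -c "
from h import *
look('q_wrist.png')"
```

```text
t 13.4 p [ 0.6263 -0.0442  0.104 ] ydir 2.05 xz -1.0 F [-4.23  0.69  2.28] T [ 0.28  1.14 -0.02] g 0.382 q [ 0.6   0.66 -0.81  1.62  0.53  1.09 -0.32]
tcp track [ 58.5 -80.3] Ftool [-2.27 -4.2  -0.84]
stem 0.61 [295.7 265.8] [ 52.9 -80.7] tool [53.  -5.6  0.4]
```

View pics/q_wrist.png

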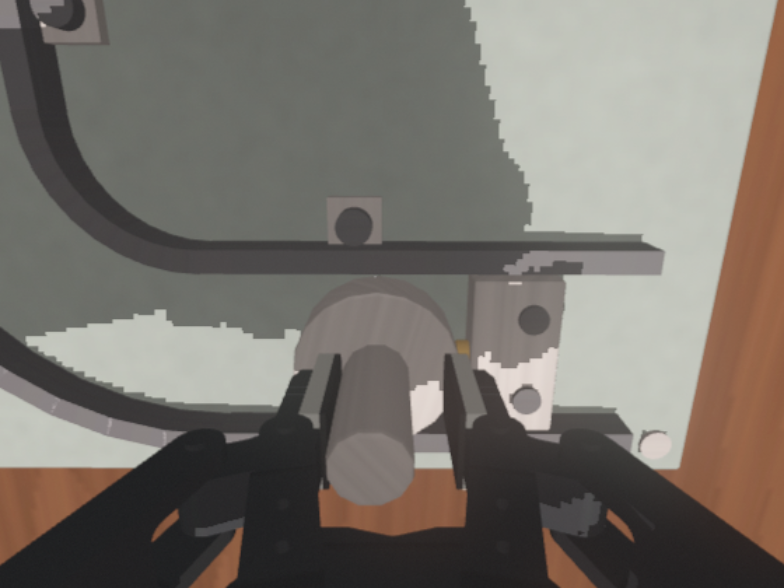

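>>> arm_command(moves=[[[0.62,0,0.04,0,0],[0.62,0,0.04,0,0],[0.62,0,0,0,0]]])

```text
clock: 13.75
position: [0.6282, -0.0441, 0.104]
ee_rot: [0.491, 0.509, -0.491, 0.509]
ft_force: [-5.9, 1.6, 3.7]
grip_width: 0.38
```

```bash
python3 -c "
from h import *
look('r_wrist.png')"
```

```text
t 13.75 p [ 0.6282 -0.0441  0.104 ] ydir 2.05 xz -1.0 F [-5.91  1.55  3.74] T [ 0.26  1.2  -0.03] g 0.38 q [ 0.59  0.67 -0.8   1.61  0.53  1.09 -0.32]
tcp track [ 60.4 -80.3] Ftool [-3.73 -5.85 -1.76]
stem 0.86 [295.6 264.5] [ 54.3 -80.7] tool [53.  -6.1  0.3]
```

View pics/r_wrist.png

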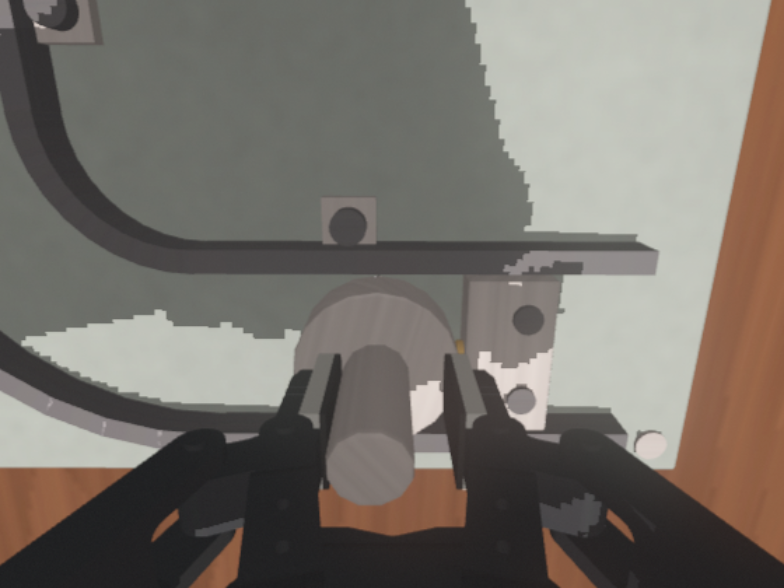

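>>> arm_command(moves=[[[0.62,0,0.04,0,0],[0.62,0,0,0,0]]])

```text
clock: 14.02
position: [0.6292, -0.0441, 0.104]
ee_rot: [0.491, 0.509, -0.491, 0.509]
ft_force: [-5.4, 1.8, 2.8]
grip_width: 0.376
```

```bash
python3 -c "
from h import *
look('s_wrist.png')"
```

```text
t 14.02 p [ 0.6292 -0.0441  0.104 ] ydir 2.05 xz -1.0 F [-5.41  1.85  2.82] T [ 0.28  1.19 -0.02] g 0.376 q [ 0.59  0.67 -0.8   1.61  0.53  1.09 -0.32]
tcp track [ 61.4 -80.3] Ftool [-2.82 -5.34 -2.04]
stem 0.55 [295.5 265.5] [ 55.7 -80.6] tool [53.  -5.7  0.3]
```

View pics/s_wrist.png

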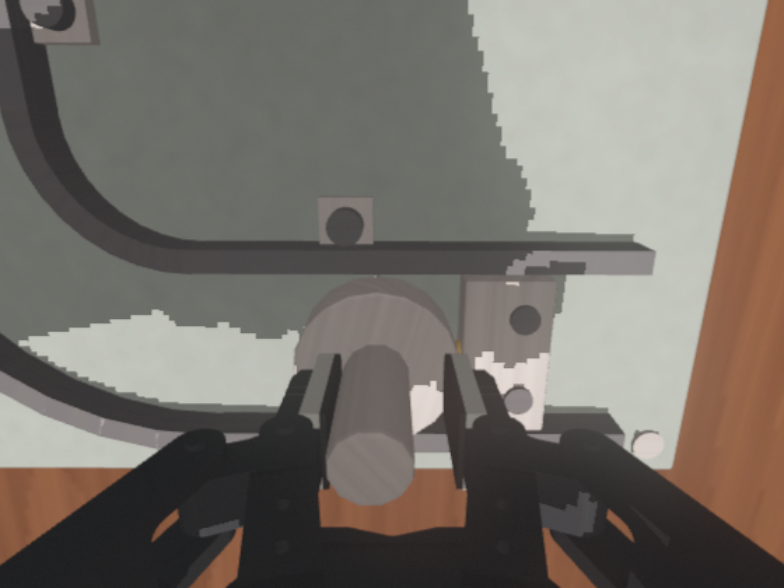

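>>> arm_command(moves=[[[0.62,0,0.04,0,0],[0.62,0,0,0,0]]])

```text
clock: 14.28
position: [0.6302, -0.0441, 0.104]
ee_rot: [0.491, 0.509, -0.491, 0.509]
ft_force: [-5.6, 1.2, 3.3]
grip_width: 0.379
```

```bash
python3 -c "
from h import *
look('t_wrist.png')
import cv2
im=cv2.imread('pics/t_wrist.png'); cv2.imwrite('pics/t_crop.png',cv2.resize(im[230:480,280:580],None,fx=2.5,fy=2.4))"
```

```text
t 14.28 p [ 0.6302 -0.0441  0.104 ] ydir 2.05 xz -1.0 F [-5.59  1.17  3.28] T [ 0.24  1.24 -0.01] g 0.379 q [ 0.59  0.67 -0.8   1.61  0.53  1.1  -0.32]
tcp track [ 62.4 -80.3] Ftool [-3.28 -5.55 -1.37]
stem 0.91 [296.5 265.4] [ 56.6 -81.1] tool [53.  -5.7  0.7]
```

View pics/t_crop.png

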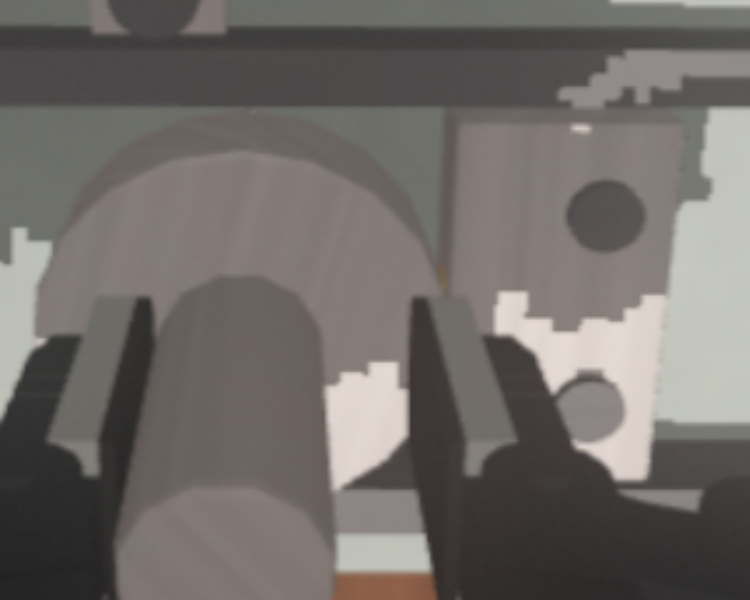

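>>> arm_command(moves=[[[0.62,0,0.02,0,0],[0.62,0,0,0,0]]])

```text
clock: 14.55
position: [0.6305, -0.0441, 0.104]
ee_rot: [0.491, 0.509, -0.491, 0.509]
ft_force: [-5.5, 1.1, 3.4]
grip_width: 0.383
```

>>> arm_command(moves=[[[0.62,0,0.02,0,0],[0.62,0,0,0,0]]])

```text
clock: 14.72
position: [0.6307, -0.044, 0.1039]
ee_rot: [0.49, 0.509, -0.492, 0.508]
ft_force: [-8.7, 1.2, 7.1]
grip_width: 0.382
```

```bash
cat >> h.py <<'E'
def crop(n):
    look(n); im=cv2.imread('pics/'+n); cv2.imwrite('pics/c'+n,cv2.resize(im[230:480,280:580],None,fx=2.5,fy=2.4))
E
python3 -c "
from h import *
crop('u_wrist.png')"
```

```text
t 14.72 p [ 0.6307 -0.044   0.1039] ydir 2.05 xz -1.0 F [-8.68  1.2   7.1 ] T [ 0.22  1.93 -0.02] g 0.382 q [ 0.59  0.67 -0.8   1.6   0.53  1.1  -0.32]
tcp track [ 62.9 -80.3] Ftool [-7.09 -8.64 -1.5 ]
stem 0.6 [296.5 266.3] [ 57.5 -81.1] tool [53.  -5.3  0.8]
```

View pics/cu_wrist.png

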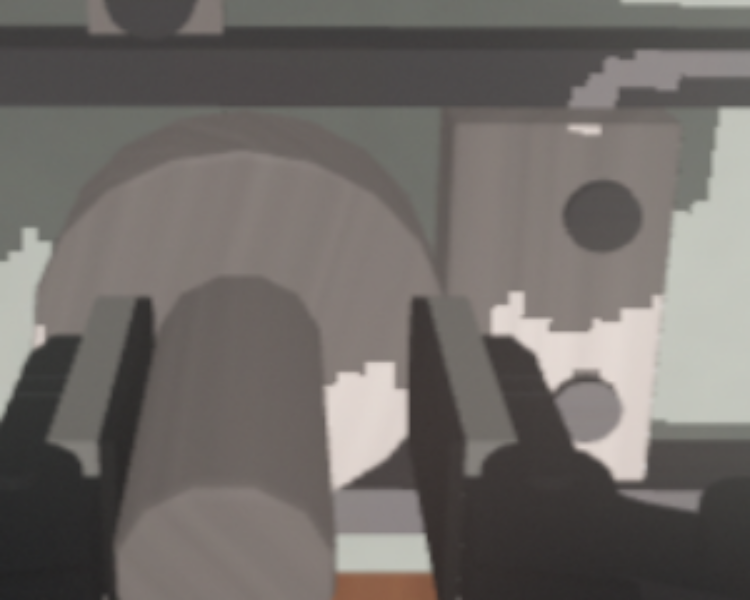

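>>> arm_command(moves=[[[0.62,0,0,0,0]]])

```text
clock: 14.9
position: [0.6307, -0.044, 0.104]
ee_rot: [0.49, 0.509, -0.491, 0.509]
ft_force: [-8.5, 0.6, 5.9]
grip_width: 0.378
```

```bash
python3 -c "
from h import *
crop('v_wrist.png'); st()
im=manip.camera('scene'); save(im[150:300,160:360],'v_scene.png',3.9)
im=manip.camera('side'); save(im[120:270,180:380],'v_side.png',3.9)"
```

```text
t 14.9 p [ 0.6307 -0.044   0.104 ] ydir 2.05 xz -1.0 F [-8.47  0.63  5.94] T [ 0.26  1.81 -0.06] g 0.378 q [ 0.59  0.67 -0.8   1.6   0.53  1.1  -0.32]
tcp track [ 62.9 -80.3] Ftool [-5.92 -8.46 -0.93]
stem 0.89 [295.  261.3] [ 55.5 -80.4] tool [53.  -7.3  0.1]
t 15.0 p [ 0.6307 -0.0441  0.104 ] ydir 2.05 xz -1.0 F [-9.1   0.74  5.56] T [ 0.25  1.83 -0.01] g 0.38 q [ 0.59  0.67 -0.8   1.6   0.53  1.1  -0.32]
```

View pics/v_scene.png

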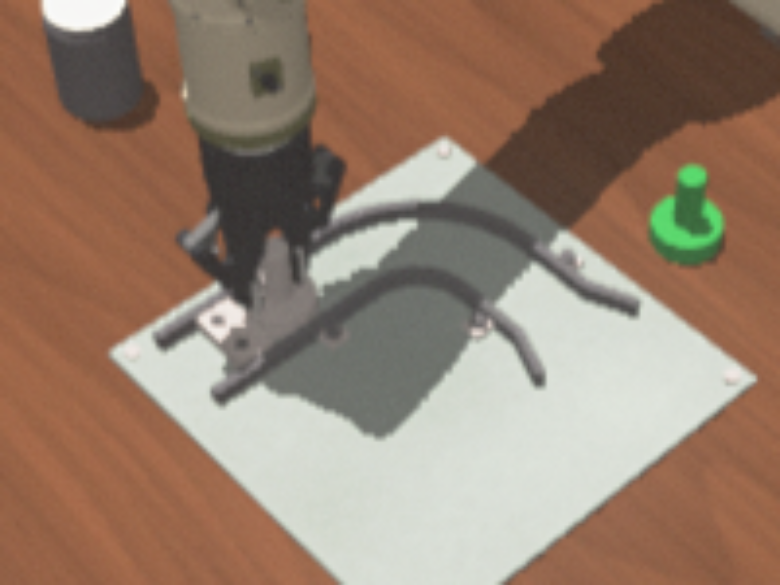

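View pics/v_side.png

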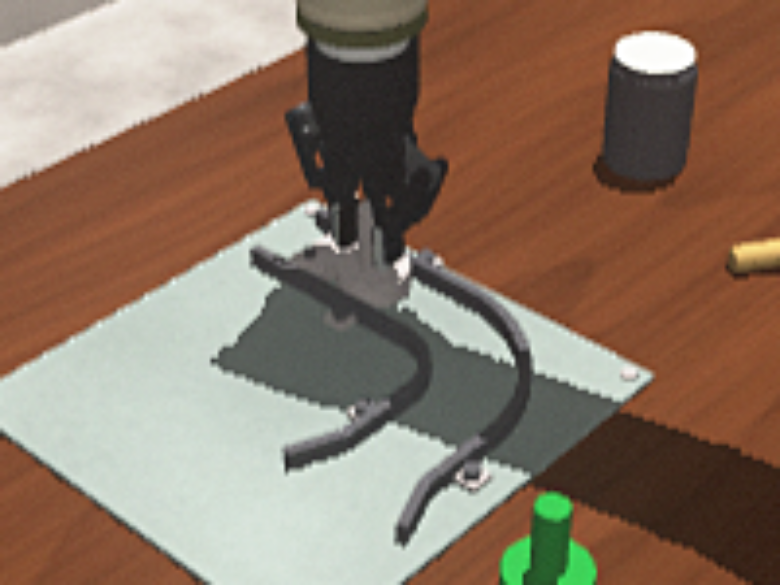

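>>> arm_command(moves=[[[0.62,0,-0.02,0,0],[0.62,0,-0.02,0,0],[0.62,0,-0.04,0,0],[0.62,0,-0.06,0,0],[0.62,0,-0.06,0,0],[0.62,0,0,0,0]]])

```text
clock: 15.6
position: [0.6264, -0.0446, 0.104]
ee_rot: [0.491, 0.509, -0.491, 0.509]
ft_force: [-0.5, -0.2, 0.5]
grip_width: 0.378
```

```bash
python3 -c "
from h import *
crop('w_wrist.png')"
```

```text
t 15.6 p [ 0.6264 -0.0446  0.104 ] ydir 2.03 xz -1.0 F [-0.45 -0.18  0.51] T [ 0.   -0.03  0.03] g 0.378 q [ 0.6   0.66 -0.81  1.62  0.53  1.09 -0.32]
tcp track [ 58.6 -80.7] Ftool [-0.51 -0.46  0.17]
stem 0.95 [294.9 275.1] [ 56.7 -80.7] tool [53.  -1.9  0.1]
```

View pics/cw_wrist.png

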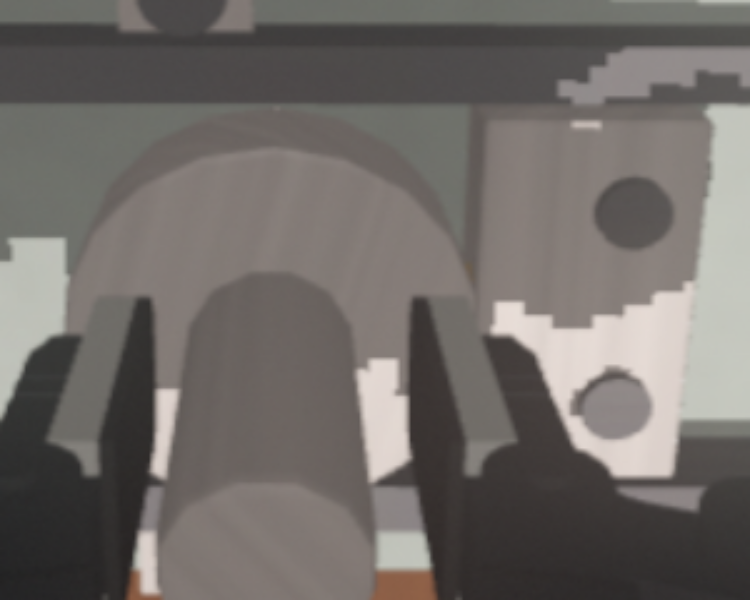

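>>> arm_command(moves=[[[0.3,0,0,0,0],[0.3,0,0,0,0],[0.3,0,0,0,0],[0.3,-0.5,0,0,0],[0.3,-0.8,0,0,0],[0.3,-1,0,0,0],[0.3,-0.8,0.4,0.8,0],[0.3,-0.2,0.4,0.8,0],[0.3,0,0,0,0],[0.3,0,0,0,0]]])

```text
clock: 16.53
position: [0.6482, -0.085, 0.1875]
ee_rot: [0.492, 0.508, -0.491, 0.509]
ft_force: [0.0, 0.5, -0.1]
grip_width: 0.7
```

```bash
python3 -c "
from h import *
look('x_wrist.png'); rect('x_rect.png',zs=.021,c=np.array([70.,-80.]),half=40,s=9)"
```

```text
t 16.53 p [ 0.6482 -0.085   0.1875] ydir 1.91 xz -1.0 F [ 0.04  0.45 -0.15] T [0.03 0.03 0.  ] g 0.7 q [ 0.65  0.62 -0.83  1.48  0.47  1.25 -0.21]
tcp track [  79.  -121.8] Ftool [ 0.15  0.05 -0.45]
stem 0.82 [156.1 240.9] [ 56.4 -81.5] tool [136.5 -22.9 -40.3]
c [ 70. -80.]
```

View pics/x_wrist.png

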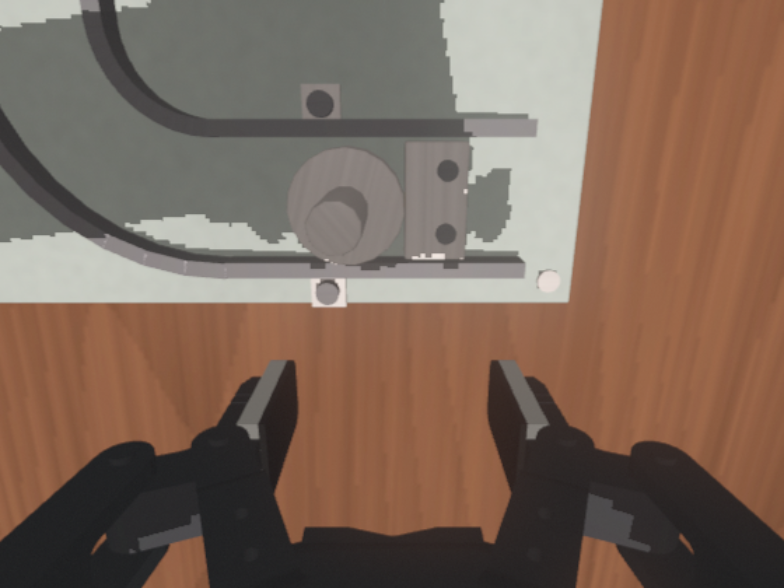

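View pics/x_rect.png

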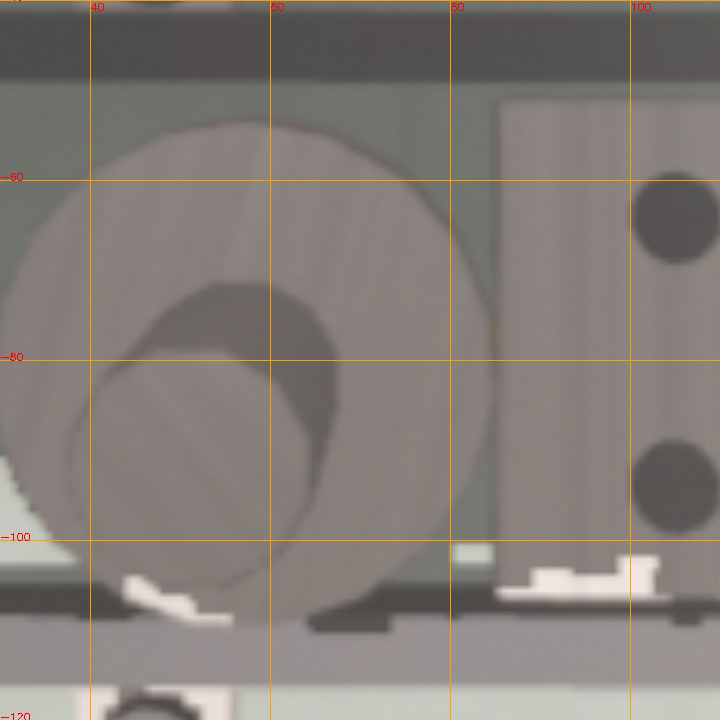

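```bash
python3 -c "
from h import *
im=manip.camera('wrist'); ci=manip.camera_info('wrist')
r,c=proj(ci,[*t2w([84.8,-76.5]),.015]); print(r,c)
r=int(round(r));c=int(round(c))
for i in range(r-6,r+12): print(i,[ '%d,%d,%d'%tuple(im[i,j]) for j in range(c-4,c+4)])
for n,p in [('scene',(205,327)),('side',(255,560))]:
    print('brush',w2t(onz(manip.camera_info(n),(p[0]/1.4,p[1]/1.4),0.01)))
st()
"
```

```text
143.79672269268227 289.96145470788974
138 ['135,127,123', '123,115,111', '111,106,101', '115,115,109', '110,109,104', '113,107,102', '131,124,120', '136,129,124']
139 ['137,129,124', '129,121,117', '116,109,106', '113,111,106', '110,108,103', '115,107,103', '131,123,119', '135,128,124']
140 ['137,129,125', '134,125,121', '121,113,110', '111,108,104', '111,109,104', '114,107,103', '131,123,118', '135,127,123']
141 ['137,128,125', '135,126,122', '127,119,115', '116,112,107', '109,106,102', '114,107,103', '131,123,118', '136,128,124']
142 ['137,129,126', '135,126,122', '129,121,117', '118,113,109', '108,104,97', '115,107,101', '132,123,119', '136,128,124']
143 ['137,129,124', '135,126,123', '132,125,121', '123,118,114', '108,104,97', '116,107,101', '132,123,120', '136,128,124']
144 ['136,127,123', '135,127,123', '134,126,122', '125,119,115', '110,105,98', '115,107,100', '132,124,120', '136,128,123']
145 ['136,127,123', '135,127,122', '135,127,122', '127,121,116', '112,106,99', '116,107,101', '132,124,120', '136,128,124']
146 ['135,127,122', '134,126,122', '135,127,122', '128,121,116', '
[... 705 characters left out ...]
6,128,124', '136,128,124', '130,123,119', '118,111,105', '119,110,104', '133,124,121', '136,128,124']
153 ['135,127,123', '137,129,125', '136,128,123', '131,123,119', '119,112,107', '119,112,107', '133,125,121', '136,128,124']
154 ['135,128,124', '136,128,123', '136,128,124', '132,124,119', '120,113,108', '119,112,108', '134,125,121', '136,128,124']
155 ['135,128,123', '136,128,124', '136,128,124', '133,125,121', '122,115,110', '120,113,109', '133,125,122', '136,128,124']
brush [-175.03414694 -359.61500861]
brush [-185.33811952 -360.89369322]
t 16.73 p [ 0.6473 -0.0824  0.1863] ydir 2.13 xz -1.0 F [-0.43  0.35  0.6 ] T [ 0.01 -0.    0.02] g 0.704 q [ 0.65  0.62 -0.83  1.48  0.47  1.25 -0.21]
```

```bash
python3 -c "
from h import *
for n,p in [('scene',(248,260)),('side',(230,484))]:
    print('can',w2t(onz(manip.camera_info(n),(p[0]/1.4,p[1]/1.4),0.0)))
"
```

```text
can [  25.787636   -354.97677891]
can [  -0.84544862 -350.7748509 ]
```

>>> arm_command(moves=[[[0.3,0,0.2,0.6,0],[0.3,0,0,0.6,0],[0.3,0.8,0,0,0],[0.3,0.8,0,0,0],[0.3,0.8,0,0,0],[0.3,0.4,0,0,0],[0.3,0,0,0,0],[0.3,0,0,0,0]]])

```text
clock: 17.4
position: [0.6538, -0.1139, 0.1165]
ee_rot: [0.491, 0.509, -0.491, 0.509]
ft_force: [0.8, 0.4, 1.0]
grip_width: 0.697
```

```bash
python3 -c "
from h import *
look('y_wrist.png'); rect('y_rect.png',zs=.021,c=np.array([80.,-80.]),half=25,s=14)"
```

```text
t 17.4 p [ 0.6538 -0.1139  0.1165] ydir 2.02 xz -1.0 F [0.8  0.39 1.03] T [ 0.04 -0.05  0.02] g 0.697 q [ 0.65  0.71 -0.79  1.5   0.53  1.15 -0.2 ]
tcp track [  83.6 -150.9] Ftool [-1.03  0.81 -0.36]
stem 0.7 [112.3 205.9] [ 56.2 -81.9] tool [ 65.5 -27.3 -69. ]
c [ 80. -80.]
```

View pics/y_wrist.png

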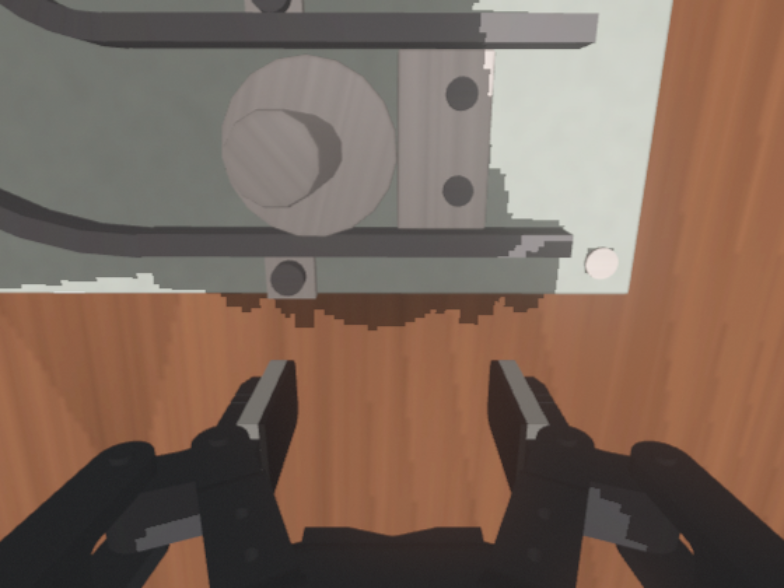

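View pics/y_rect.png

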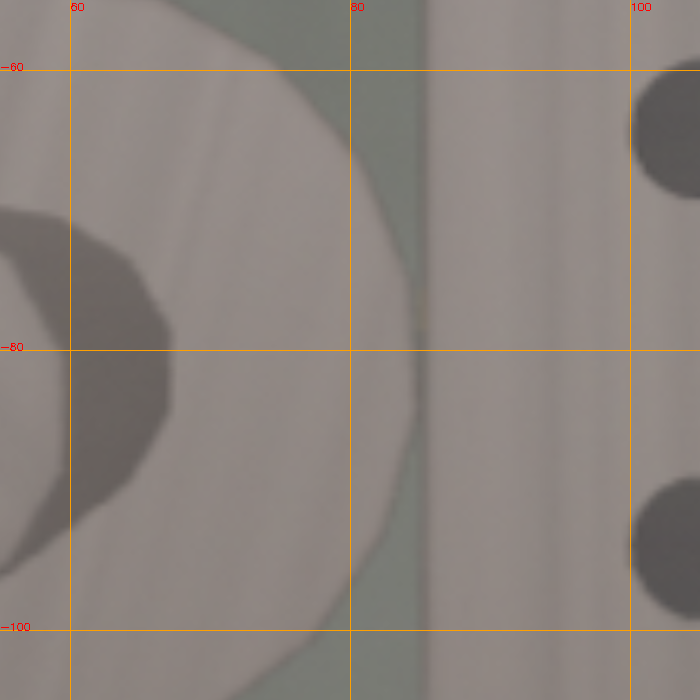

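>>> arm_command(moves=[[[0.4,-1,0,0,0],[0.4,-1,0,0,0],[0.4,-1,0,0,0],[0.4,0,-0.3,-0.7,0],[0.4,0,-0.3,-0.7,0],[0.4,0,-0.3,-0.7,0],[0.4,0,-0.15,-0.7,0],[0.4,0,0,0,0],[0.4,0,0,0,0]]])

```text
clock: 18.3
position: [0.6254, -0.0433, 0.1927]
ee_rot: [0.491, 0.509, -0.49, 0.51]
ft_force: [-0.6, -0.6, 0.6]
grip_width: 0.595
```

```bash
python3 -c "
from h import *
look('z_wrist.png')"
```

```text
t 18.3 p [ 0.6254 -0.0433  0.1927] ydir 2.17 xz -1.0 F [-0.57 -0.56  0.59] T [-0.06  0.04 -0.03] g 0.595 q [ 0.63  0.57 -0.86  1.55  0.45  1.23 -0.27]
tcp track [ 57.6 -79.3] Ftool [-0.59 -0.59  0.54]
stem 0.96 [221.2 278.6] [ 57.  -81.6] tool [141.7  -0.9   2.2]
```

>>> arm_command(moves=[[[0.5,0.8,-0.02,0.06,0],[0.5,0.8,0,0,0],[0.5,0.8,0,0,0],[0.5,0.6,0,0,0],[0.5,0.4,0,0,0],[0.5,0.22,0,0,0],[0.62,0,0,0,0],[0.62,0,0,0,0],[0.62,0,0,0,0]]])

```text
clock: 19.15
position: [0.6253, -0.0458, 0.102]
ee_rot: [0.491, 0.508, -0.491, 0.509]
ft_force: [1.0, 0.6, 0.9]
grip_width: 0.381
```

>>> arm_command(moves=[[[0.62,0,0.06,0,0],[0.62,0,0.06,0,0],[0.62,0,0.02,0,0],[0.62,0,0,0,0]]])

```text
clock: 19.48
position: [0.6284, -0.0457, 0.1012]
ee_rot: [0.491, 0.509, -0.491, 0.509]
ft_force: [-0.5, -0.4, 0.3]
grip_width: 0.378
```

```bash
python3 -c "
from h import *
crop('ab_wrist.png')"
```

```text
t 19.48 p [ 0.6284 -0.0457  0.1012] ydir 2.04 xz -1.0 F [-0.54 -0.41  0.26] T [-0.05  0.    0.01] g 0.378 q [ 0.59  0.67 -0.8   1.61  0.53  1.09 -0.32]
tcp track [ 60.6 -81.8] Ftool [-0.26 -0.55  0.39]
stem 0.75 [298.3 270.1] [ 56.9 -81.7] tool [50.2 -3.8 -0.2]
```

View pics/cab_wrist.png

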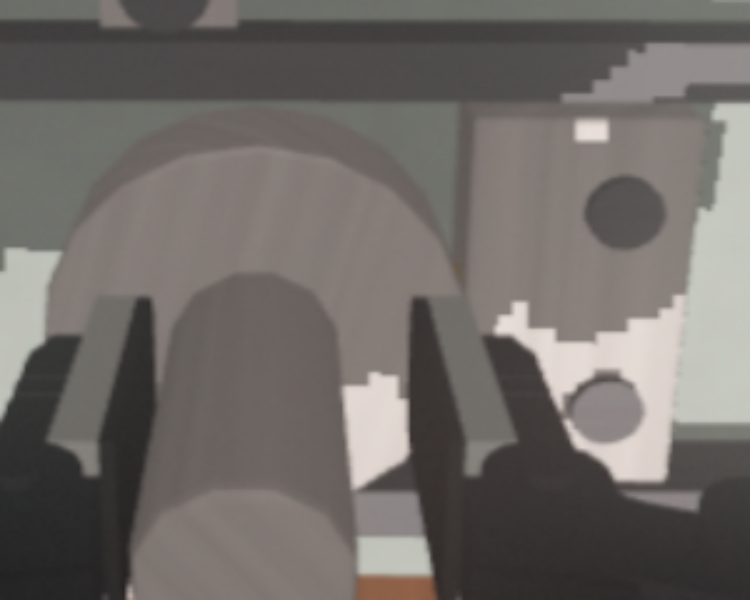

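>>> arm_command(moves=[[[0.62,0,0.04,0,0],[0.62,0,0,0,0],[0.62,0,0,0,0]]])

```text
clock: 19.83
position: [0.6291, -0.0456, 0.1009]
ee_rot: [0.491, 0.509, -0.491, 0.509]
ft_force: [-0.2, -0.2, 0.2]
grip_width: 0.375
```

>>> arm_command(moves=[[[0.62,0,0.02,0,0],[0.62,0,0,0,0],[0.62,0,0,0,0]]])

```text
clock: 20.08
position: [0.6296, -0.0457, 0.1009]
ee_rot: [0.491, 0.509, -0.491, 0.509]
ft_force: [-0.5, 0.1, -0.1]
grip_width: 0.381
```

>>> arm_command(moves=[[[0.62,0,0.02,0,0],[0.62,0,0,0,0],[0.62,0,0,0,0]]])

```text
clock: 20.33
position: [0.6302, -0.0456, 0.1009]
ee_rot: [0.491, 0.509, -0.491, 0.509]
ft_force: [-0.8, -0.6, 0.1]
grip_width: 0.38
```

```bash
python3 -c "
from h import *
crop('ac_wrist.png')"
```

```text
t 20.33 p [ 0.6302 -0.0456  0.1009] ydir 2.05 xz -1.0 F [-0.78 -0.61  0.12] T [ 0.07 -0.01  0.02] g 0.38 q [ 0.59  0.67 -0.8   1.61  0.53  1.09 -0.32]
tcp track [ 62.3 -81.8] Ftool [-0.12 -0.8   0.58]
stem 0.95 [297.7 266.4] [ 57.1 -81.2] tool [49.9 -5.2 -0.6]
stem 0.64 [ 77.8 145.8] [19.8 -1.4] tool [ 49.9 -42.5 -80.5]
```

View pics/cac_wrist.png

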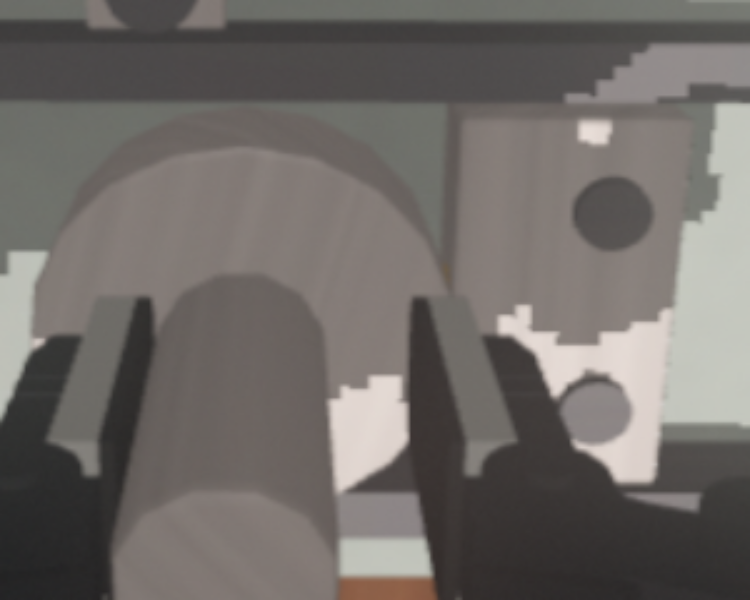

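>>> arm_command(moves=[[[0.62,0,0.01,0,0],[0.62,0,0,0,0],[0.62,0,0,0,0]]])

```text
clock: 20.68
position: [0.6303, -0.0456, 0.1009]
ee_rot: [0.491, 0.509, -0.491, 0.509]
ft_force: [-1.5, 0.4, 0.4]
grip_width: 0.381
```

>>> arm_command(moves=[[[0.62,0,0.01,0,0],[0.62,0,0,0,0],[0.62,0,0,0,0]]])

```text
clock: 20.93
position: [0.6304, -0.0456, 0.1008]
ee_rot: [0.491, 0.509, -0.491, 0.509]
ft_force: [-3.1, 0.0, 1.3]
grip_width: 0.378
```

>>> arm_command(moves=[[[0.62,0,0.01,0,0],[0.62,0,0,0,0],[0.62,0,0,0,0]]])

```text
clock: 21.18
position: [0.6305, -0.0456, 0.1009]
ee_rot: [0.491, 0.509, -0.491, 0.509]
ft_force: [-5.7, -0.1, 2.7]
grip_width: 0.379
```

```bash
python3 -c "
from h import *
crop('ad_wrist.png')"
```

```text
t 21.18 p [ 0.6305 -0.0456  0.1009] ydir 2.05 xz -1.0 F [-5.73 -0.08  2.72] T [-0.09  1.06 -0.02] g 0.379 q [ 0.59  0.68 -0.8   1.61  0.53  1.09 -0.32]
tcp track [ 62.7 -81.9] Ftool [-2.71 -5.73 -0.12]
stem 0.95 [297.7 264.5] [ 56.7 -81.2] tool [49.9 -5.9 -0.7]
```

View pics/cad_wrist.png

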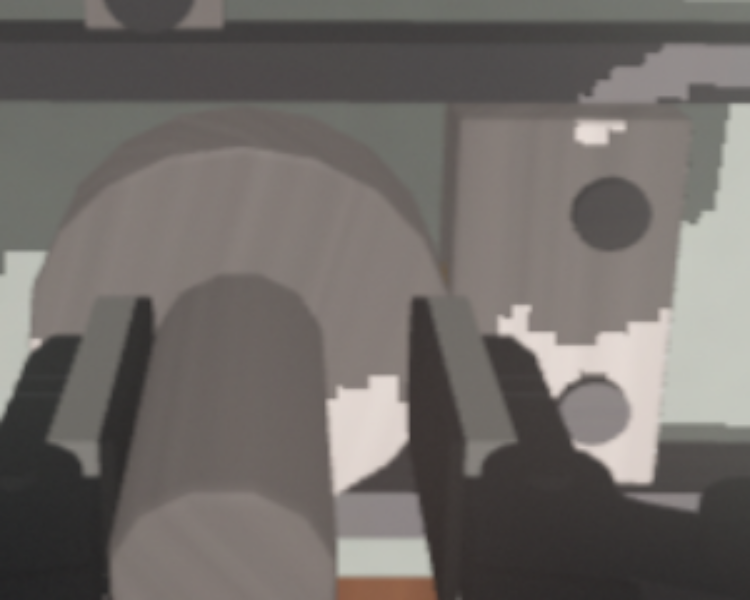

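>>> arm_command(moves=[[[0.62,0,0.01,0,0],[0.62,0,0,0,0],[0.62,0,0,0,0]]])

```text
clock: 21.53
position: [0.6306, -0.0456, 0.1009]
ee_rot: [0.49, 0.509, -0.491, 0.509]
ft_force: [-6.4, -0.3, 4.4]
grip_width: 0.38
```

>>> arm_command(moves=[[[0.62,0,0.01,0,0],[0.62,0,0,0,0],[0.62,0,0,0,0]]])

```text
clock: 21.78
position: [0.6306, -0.0456, 0.1009]
ee_rot: [0.49, 0.509, -0.492, 0.509]
ft_force: [-7.5, -0.4, 5.0]
grip_width: 0.38
```

```bash
python3 -c "
from h import *
crop('ae_wrist.png')"
```

```text
t 21.78 p [ 0.6306 -0.0456  0.1009] ydir 2.05 xz -1.0 F [-7.52 -0.44  5.02] T [-0.1   1.63  0.  ] g 0.38 q [ 0.59  0.68 -0.8   1.6   0.53  1.09 -0.32]
tcp track [ 62.8 -81.8] Ftool [-5.01 -7.54  0.17]
stem 0.76 [296.7 263.2] [ 56.3 -80.7] tool [49.9 -6.4 -1.1]
```

View pics/cae_wrist.png

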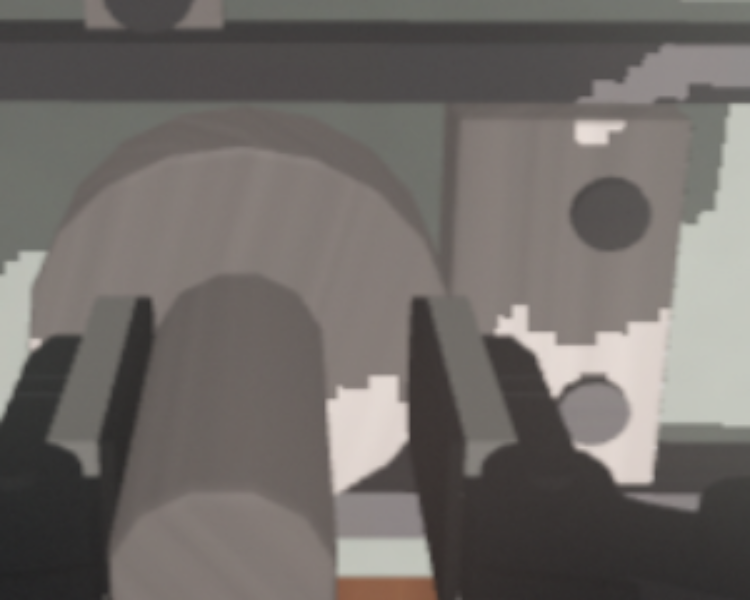

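>>> arm_command(moves=[[[0.62,0,-0.01,0,0],[0.62,0,-0.02,0,0],[0.62,0,-0.03,0,0],[0.62,0,-0.06,0,0],[0.62,0,-0.06,0,0],[0.5,0,-0.04,0,0],[0.4,0,0,0,0],[0.4,0,0,0,0],[0.4,-0.2,0,0,0],[0.4,-0.5,0,0,0],[0.4,-0.8,0,0,0],[0.4,-1,0,0,0]]])

```text
clock: 22.88
position: [0.6254, -0.0457, 0.164]
ee_rot: [0.491, 0.509, -0.491, 0.508]
ft_force: [0.9, 0.1, 0.1]
grip_width: 0.603
```

>>> arm_command(moves=[[[0.4,-1,0,0,0],[0.4,0,0.5,0.8,0],[0.4,0,0.6,0.8,0],[0.4,0,0,0.8,0],[0.4,0,0,0.4,0],[0.4,0.8,0,0,0],[0.4,0.8,0,0,0],[0.4,0.8,0,0,0],[0.4,0.5,0,0,0],[0.4,0,0,0,0],[0.4,0,0,0,0]]])

```text
clock: 23.8
position: [0.6558, -0.1144, 0.1163]
ee_rot: [0.491, 0.509, -0.491, 0.509]
ft_force: [-0.5, 0.6, 0.1]
grip_width: 0.594
```

```bash
python3 -c "
from h import *
look('af_wrist.png'); rect('af_rect.png',zs=.021,c=np.array([80.,-80.]),half=25,s=14)
im=manip.camera('scene'); save(im,'af_scene.png',1.4)"
```

```text
t 23.8 p [ 0.6558 -0.1144  0.1163] ydir 2.07 xz -1.0 F [-0.52  0.6   0.07] T [-0.01  0.02  0.02] g 0.594 q [ 0.65  0.71 -0.78  1.5   0.53  1.15 -0.19]
tcp track [  85.5 -151.4] Ftool [-0.07 -0.5  -0.62]
stem 0.77 [110.3 202.2] [ 56.8 -81.7] tool [ 65.3 -28.6 -69.7]
c [ 80. -80.]
```

View pics/af_rect.png

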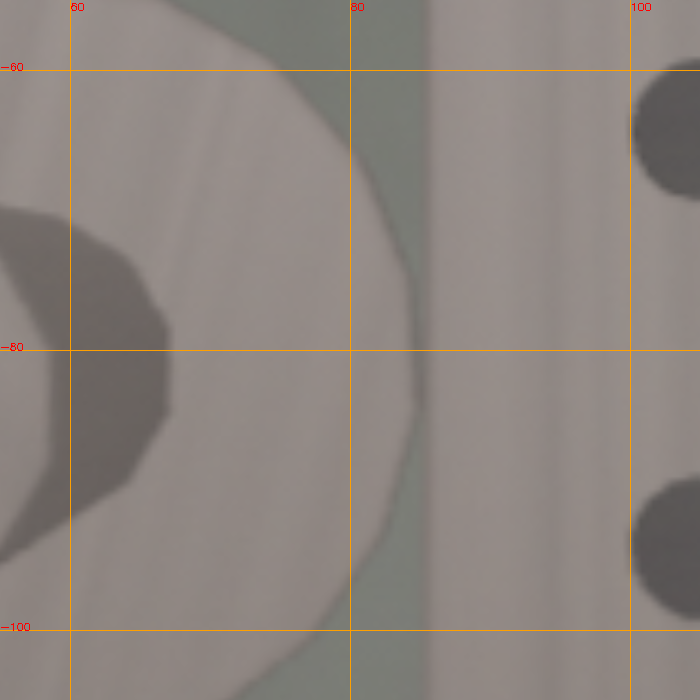

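View pics/af_scene.png

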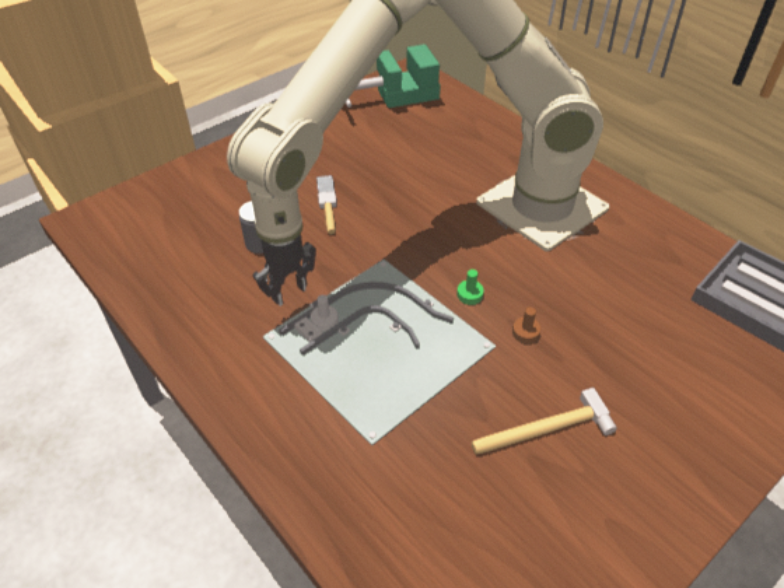

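```bash
python3 -c "
from h import *
st(); print(manip.hand_in())"
```

```text
t 24.0 p [ 0.6565 -0.1147  0.1175] ydir 2.05 xz -1.0 F [ 0.55 -1.17 -0.43] T [-0.05 -0.01  0.02] g 0.602 q [ 0.65  0.71 -0.79  1.5   0.53  1.15 -0.19]
the job is handed in; nothing more can be done
None
```

I slid the steel die into the mouth, round the corner and up against the stop, let go of it, and handed the job in at 24 s. I never gripped the stem. The fingers stood loosely round it and the rear one pushed.

- **Force:** The wrist readings I took between moves showed about 3 N along the push while sliding and at most about 9 N against the stop (11 N with the vertical part). That is under the 18 N limit. I did not log the force continuously.
- **Fully home:** On two separate presses, at about 9 N and 7.5 N, the arm stalled at the same place to within 0.1 mm. The second press met resistance as soon as the finger touched the stem, so the die had not sprung back noticeably after the first release.
- **Released:** The last close picture shows the die upright against the block with no pin showing. The fingers are clear and the wrist force is near zero. The last scene picture shows the other tools and the look-alikes where they were.
- **Not settled:**
  - The close-up still shows a dark seam of about 0.4 mm between disc and block. I put most of it down to the disc's faceted outline in the picture, but could not measure it directly.
  - During the final press the tool also felt 5 to 7 N upward, so the finger was pressing the die down. The die could have been tending to tip forward, although the pictures show no tilt.

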